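# Top up the plate magazine and hang up the loading pusher

### The job

Top up the spring-loaded magazine with the two loose base plates: lay them flat in the rails on top of the stack and press them down with the loading pusher until both spring bolts snap in over the top plate. Then hang the pusher by its eye on the peg of the tool stand, and leave the coupling, the spirit level and the spanner where they are.

Things in the scene. Friction and masses are not known exactly. Their poses are not given: they have to be found in the camera images.
- magazine: Plate magazine bolted to the bench, grey base 190 x 90 x 10 mm. Origin: centre of its underside on the bench; x along its length, y across, z up. Four steel corner rails form an upright channel 84 (x) x 44 (y) mm inside, open along both long sides between the rails: gaps 48 mm wide for the fingers, from 40 mm above the bench upwards. Two plates are already loaded in it on a spring follower.
- rail_mouth (a point): Centre of the channel's mouth, 131 mm above the bench; axes as the magazine's. The rails are straight up to 117 mm above the bench and flare out by 6 mm from there to the mouth. A plate laid in first comes to rest on the slopes of the two bolts, its underside 93 to 97 mm above the bench (or up to 10 mm lower if they give way); the second rests on the first.
- latch_level (a point): Point on the magazine's centre line 85 mm above the bench: the top of the loaded stack stops here, under the bolts. Axes as the magazine's. At the middle of each end of the channel a brass spring bolt reaches in (noses 71 mm apart); its flat underside is 86 mm above the bench, its sloping top ends at 101 mm. Its black release knob sticks out to 94 mm from the centre.
- follower (a joint): How far the spring follower with its stack is pressed down, m: 0 as found, 0.019 to 0.020 when two more plates are latched, 0.026 at the bottom stop. Its spring pushes back with about 10 N at 0 and 17.5 N at 0.020; the bolts add a few N while a plate passes. The bolts snap in when the top of the upper plate goes below 86 mm above the bench: press 2 to 4 mm beyond that, then let go.
- bolt_front (a joint): How far the bolt on the magazine's -x end is pushed back out of the channel, in m: 0 fully sprung in, about 0.0045 while a plate passes.
- bolt_back (a joint): The same for the bolt on the magazine's +x end.
- plate_a: Loose steel base plate 80 (x) x 40 (y) x 10 mm with three small holes, 0.22 kg, lying flat on the bench. Origin: centre of its underside; x along its length. Take it across its 40 mm width, at mid-length. Either loose plate may go in first.
- plate_b: The other loose plate, the same.
- pusher: Loading pusher standing upright on its foot, 128 mm tall, 0.3 kg. Origin: centre of the foot's underside, z up. Black foot 50 (x) x 34 (y) x 12 mm, steel stem 14 mm thick up to 66 mm, round black hand guard 54 mm across from 66 to 72 mm, above it a flat aluminium handle 40 mm wide (y), 14 mm thick (x) up to 128 mm, pierced along x near the top by a round hole, the eye, 26 mm across.
- pusher_eye (a point): Centre of the pusher's eye, 108 mm above the underside of its foot. The hole runs along its x axis.
- stand: Tool stand bolted to the bench. Origin: on the bench under its upright, a 20 mm square post 175 mm tall. Base plate 10 mm thick, x -80 to +40 mm, y +-45 mm. A steel peg 8 mm thick runs level from the post along the stand's -x, its axis 160 mm above the bench; at 76 mm from the post's centre its tip turns up at 45 degrees, and its highest point is 170 mm above the bench.
- peg_seat (a point): Point on the peg's axis 50 mm from the centre of the post, where the eye can hang. Axes as the stand's: the peg points along -x. The foot of a pusher hanging here clears the post. With the top of the eye resting on the peg the eye's centre is 9 mm below the peg's axis.
- coupling: Bystander: black pipe coupling 62 mm across, 60 mm high, standing. Origin: centre of its underside.
- level: Bystander: spirit level 24 x 410 x 50 mm, on its edge, along its y. Origin: centre of its underside.
- spanner: Bystander: steel spanner 200 mm long, lying along its x. Origin: on its underside.
- pusher_grip (a point): Point on the pusher's handle 92 mm above the underside of its foot (20 mm above the top of the guard). Take the handle here from above, across its 40 mm width (along y), fingertips just above the guard, so that pressing bears on the guard.
- peg_tip (a point): The free end of the peg, 86 mm from the post's centre, at the height of the peg's axis. Axes as the stand's: the peg points along -x.
Not all that is in view belongs to the job. What is shaped like the plate_b but red or yellow is not meant. There is more than one size of the pusher; the job needs the smaller.

How it is judged:
On the way, in this order (a step that is already met when the one before it is completed fails the run):
1. a loose plate lies flat between the rails of the magazine, let go (((x of plate_a in the frame of magazine between -0.006 and 0.006 m and y of plate_a in the frame of magazine between -0.006 and 0.006 m and z of plate_a in the frame of latch_level between -0.03 and 0.03 m and angle between plate_a's own z axis and vertical below 0.09 rad and contact force between the fingers and plate_a below 0.2 N and linear speed of plate_a below 0.05 m/s) or (x of plate_b in the frame of magazine between -0.006 and 0.006 m and y of plate_b in the frame of magazine between -0.006 and 0.006 m and z of plate_b in the frame of latch_level between -0.03 and 0.03 m and angle between plate_b's own z axis and vertical below 0.09 rad and contact force between the fingers and plate_b below 0.2 N and linear speed of plate_b below 0.05 m/s))), for 0.2 s.
2. both plates are below the bolts, pressed there by the pusher (x of plate_a in the frame of magazine between -0.006 and 0.006 m and y of plate_a in the frame of magazine between -0.006 and 0.006 m and z of plate_a in the frame of latch_level between -0.028 and -0.007 m and angle between each of plate_a, plate_b's own z axis and vertical below 0.09 rad and x of plate_b in the frame of magazine between -0.006 and 0.006 m and y of plate_b in the frame of magazine between -0.006 and 0.006 m and z of plate_b in the frame of latch_level between -0.028 and -0.007 m and (contact force between pusher and plate_a above 3 N or contact force between pusher and plate_b above 3 N)), for 0.05 s.
At the end, for the whole second after the job is handed in: Both loose plates lie flat in the magazine below the bolts, the follower held down by 17 to 22 mm, both bolts sprung in to within 2 mm. The pusher hangs upright (within 20 degrees) and at rest with the stand's peg through its eye, the eye 28 to 74 mm from the post's centre (x of plate_a in the frame of magazine between -0.006 and 0.006 m and y of plate_a in the frame of magazine between -0.006 and 0.006 m and z of plate_a in the frame of latch_level between -0.028 and -0.007 m and angle between each of plate_a, plate_b's own z axis and vertical below 0.09 rad and x of plate_b in the frame of magazine between -0.006 and 0.006 m and y of plate_b in the frame of magazine between -0.006 and 0.006 m and z of plate_b in the frame of latch_level between -0.028 and -0.007 m and value of joint follower between 0.017 and 0.022 m and value of joint each of bolt_front, bolt_back below 0.002 m and x of pusher_eye in the frame of stand between -0.074 and -0.028 m and y of pusher_eye in the frame of stand between -0.009 and 0.009 m and z of pusher_eye in the frame of stand between 0.144 and 0.162 m and angle between pusher's own z axis and vertical below 0.35 rad and contact force between pusher and stand above 1 N and contact force between pusher and magazine below 0.1 N and linear speed of pusher below 0.05 m/s and linear speed of each of plate_a, plate_b below 0.02 m/s); the robot touches nothing.
It fails at once if the coupling is moved more than 20 mm or tipped (distance of coupling from where it was at the start of the episode above 0.02 m or angle between coupling's own z axis and vertical above 0.35 rad).
It fails at once if the spirit level is moved more than 20 mm or tipped (distance of level from where it was at the start of the episode above 0.02 m or angle between level's own z axis and vertical above 0.35 rad).
It fails at once if the spanner is moved more than 20 mm (distance of spanner from where it was at the start of the episode above 0.02 m).
It also fails if it takes over 72 s, if anything falls off the work surface, if the arm or the gripper's body presses on something with over 40 N, if the wrist force passes 120 N, or if a joint passes its speed limit or range.

### The arm

A 7-joint arm with a two-finger parallel gripper is mounted at the origin on the work surface. World frame = base frame: x ahead of the robot, y to its left, z up, the work surface at z = 0. Lengths are in m, angles in rad, forces in N, time in s.
With the tool pointing down it reaches from about 0.4 to 0.9 m from the base axis. Payload 5.6 kg.
Tool frame: the origin (TCP) lies at the very end of the fingers, on their centre line; the grasp point (between the pads) lies 19 mm behind it; z points along the fingers, y is the direction in which the jaws open and shut (so a half turn about z gives the same grasp; the last joint's range is limited). The gripper opens to 92 mm and grips with 3 to 60 N. Pads are 20 mm wide; open, the fingers measure 128 mm over their backs; the gripper's body (75 mm by 189 mm) begins 69 mm behind the grasp point.
Start: joints at [-1.383, 0.468, -0.012, 1.603, 0.006, 1.071, -0.056], TCP at [0.149, 0.633, 0.215] pointing down, gripper open.
Joint ranges: [-2.53, 2.53], [-0.31, 2.02], [-1.57, 1.55], [0.28, 2.44], [-1.29, 4.43], [0.15, 1.84], [-2.92, 2.92]. Speed limits (rad/s): [2.57, 2.57, 3.14, 3.14, 3.14, 3.14, 3.14].

### API

Orientations are given as [roll, pitch, yaw] about the fixed x, y, z axes, in that order (R = Rz(yaw) Ry(pitch) Rx(roll)).
In Python, from plant import monitor, grab_frame, sign_off gives the robot as it stands. The module is installed in compiled form; this text tells all that it offers.
- The arm moves only by the shell command python3 -m creep 'ROWS' [FORCE]. ROWS is JSON, a list of rows, each a list of 7 numbers: the shift along the tool's x, y, z in m, then the turn, a rotation vector about the tool's x, y, z in degrees, then the finger opening in m, from 0 to 0.0919. A call has 1 to 5 rows; each row shifts and turns the pose as measured when the row begins, along the tool's axes as they then stand; what a row does not reach is not made up. A row lasts 1/8 s, in which the tool goes at most 62.5 mm and 10.7 degrees, less where a joint would pass 70% of its speed; a pose out of reach is approached as far as the arm can. A call with a gripper value outside its range is refused whole. The fingers move at their own pace and stop on an object; FORCE is the grip in N (left out, the last holds). Time passes only in rows, so rows that do not move let the fingers close. It gives the time, the measured TCP pose, the force and the opening at its end, in the units of the state.
- monitor.state(): the state, without advancing time (a new reading comes with each control period).
- grab_frame(name): name is "side" or "top"; returns a dict with "pixels" (400x640x3 uint8, red, green, blue), "fov_y" (degrees; the focal length in pixels is half the picture's height over the tangent of half this angle, whatever the lens; pixels are square), "cx", "cy" (the principal point, pixels), "xyz" and "rotation" of the camera in the world. Camera axes: x right, y up, looking along -z (the intrinsics and any distortion apply to the point x, -y, -z); pixel columns grow to the right and rows downward; lengths in m; the calibration is good to about 2 mm. A picture is of the moment at which its call begins. There is no depth.
- sign_off(): hands the job in, once; it reports no verdict.
The state is a dict: "time_s": time; "q": joint angles; "joint_vel": joint speeds; "joint_efforts": joint torques, N m; "eef_pos": TCP position; "tool_rot": TCP orientation; "force": force on the tool from outside, world axes, zero at the start; "moment": the same for the moment, N m; "grip_width": finger opening in m.
Only numpy, scipy, OpenCV 4.12 (cv2) and the standard library are available. Lean on these libraries where they do the work, as an engineer would, in place of code of your own. Each camera call takes 0.05 s, during which the arm holds its last target.

## Working session

There is one attempt and no reset: what is moved stays moved. The work goes in short steps, Python scripts to look and compute and a shell command to move; the robot and the scene stay as the last step left them, time stands still between calls to the robot, and variables do not carry over. Pictures are saved under pics/ and viewed, and the job is handed in when it is done.

```bash
mkdir -p pics; ls
python3 - <<'E'
from plant import monitor, grab_frame
import cv2
s=monitor.state(); print({k:s[k] for k in s if k not in('joint_efforts',)})
for n in("side","top"):
    f=grab_frame(n); print({k:f[k] for k in f if k!="pixels"})
    cv2.imwrite(f"pics/{n}0.png",f["pixels"][:,:,::-1])
E
```

```text
pics
{'time_s': 0.0, 'q': array([-1.38298172,  0.46837073, -0.01160144,  1.60357304,  0.00598181,
        1.07140063, -0.05632221]), 'joint_vel': array([0.00022102, 0.00061773, 0.00120346, 0.0010432 , 0.0002354 ,
       0.00181031, 0.00134297]), 'eef_pos': array([0.14863618, 0.63220342, 0.21366546]), 'tool_rot': array([-3.13987877e+00,  1.05801953e-04,  2.91068174e+00]), 'force': array([0.45584518, 0.51150214, 0.16452901]), 'moment': array([ 0.030044  , -0.03241171,  0.04314995]), 'grip_width': 0.09166316017423057}
{'fov_y': 50.75294463534966, 'cx': 324.6134633712754, 'cy': 203.20592703350408, 'xyz': array([0.2458038 , 1.20346423, 0.87811967]), 'rotation': array([ 1.03795735,  0.02285054, -2.89277628])}
{'fov_y': 44.37749670994819, 'cx': 317.93737325190904, 'cy': 202.6909837174341, 'xyz': array([ 0.36273143, -0.04670564,  1.52129746]), 'rotation': array([ 0.15707229,  0.02230724, -1.58522278])}
```

View pics/side0.png

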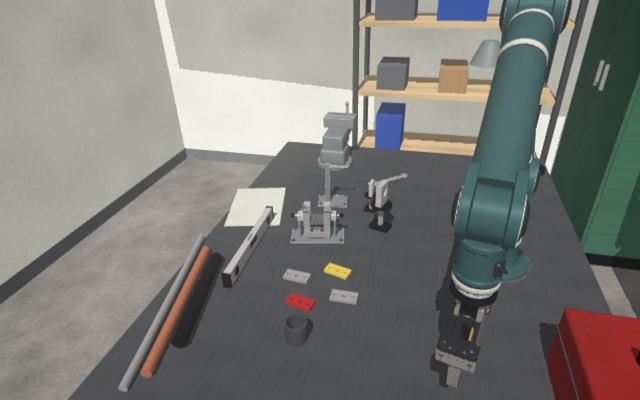

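View pics/top0.png

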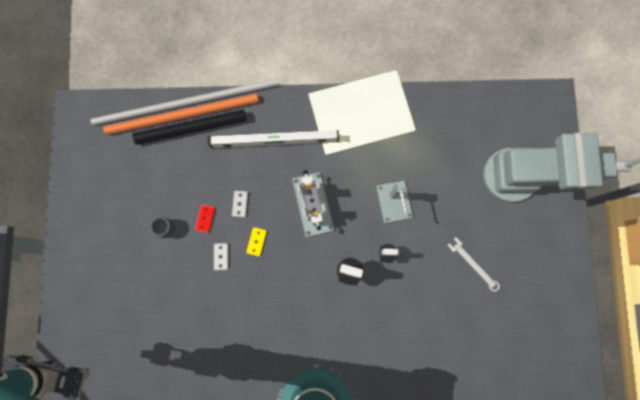

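```bash
cat > h.py <<'E'
import numpy as np, cv2
from scipy.spatial.transform import Rotation as R
def cam(f):
    F=200/np.tan(np.radians(f["fov_y"])/2)
    return F,f["cx"],f["cy"],np.array(f["xyz"]),R.from_euler('xyz',f["rotation"]).as_matrix()
def ray(f,u,v):
    F,cx,cy,C,M=cam(f)
    d=M@np.array([(u-cx)/F,-(v-cy)/F,-1.]); return C,d/np.linalg.norm(d)
def onz(f,u,v,z):
    C,d=ray(f,u,v); return C+d*(z-C[2])/d[2]
def proj(f,p):
    F,cx,cy,C,M=cam(f)
    q=M.T@(np.array(p)-C); return np.array([cx+F*q[0]/-q[2], cy-F*q[1]/-q[2]])
def two(f1,u1,f2,u2):
    C1,d1=ray(f1,*u1);C2,d2=ray(f2,*u2)
    A=np.stack([d1,-d2],1); t=np.linalg.lstsq(A,C2-C1,rcond=None)[0]
    a=C1+t[0]*d1;b=C2+t[1]*d2; return (a+b)/2,np.linalg.norm(a-b)
def crop(f,x0,y0,w,h,k,name):
    im=f["pixels"][y0:y0+h,x0:x0+w,::-1]
    cv2.imwrite("pics/"+name,cv2.resize(im,None,fx=k,fy=k,interpolation=cv2.INTER_CUBIC))
def grab(n,save=None):
    from plant import grab_frame
    import pickle
    f=grab_frame(n)
    if save: pickle.dump({k:f[k] for k in f},open(f"{save}.pkl","wb"))
    return f
def load(s):
    import pickle; return pickle.load(open(s+".pkl","rb"))
E
python3 - <<'E'
from h import *
from plant import monitor
s=monitor.state()
t=grab("top","t0"); d=grab("side","s0")
print(proj(t,s["eef_pos"]),proj(d,s["eef_pos"]))
for n,f in(("t",t),("s",d)): print(n,proj(f,[0,0,0]),onz(f,320,200,0))
crop(t,180,150,260,150,3,"t0c.png"); crop(d,215,140,220,210,3,"s0c.png")
E
```

```text
[ 68.54206427 367.77617265] [457.83547394 362.29585497]
t [315.38614751 405.08875445] [ 0.61264365 -0.02285392  0.        ]
s [492.54370288 258.89920049] [ 0.65726053 -0.25653928  0.        ]
```

View pics/t0c.png

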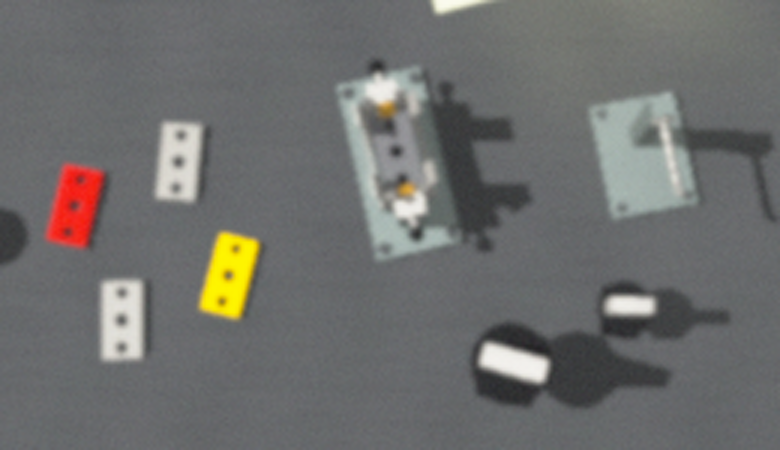

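View pics/s0c.png

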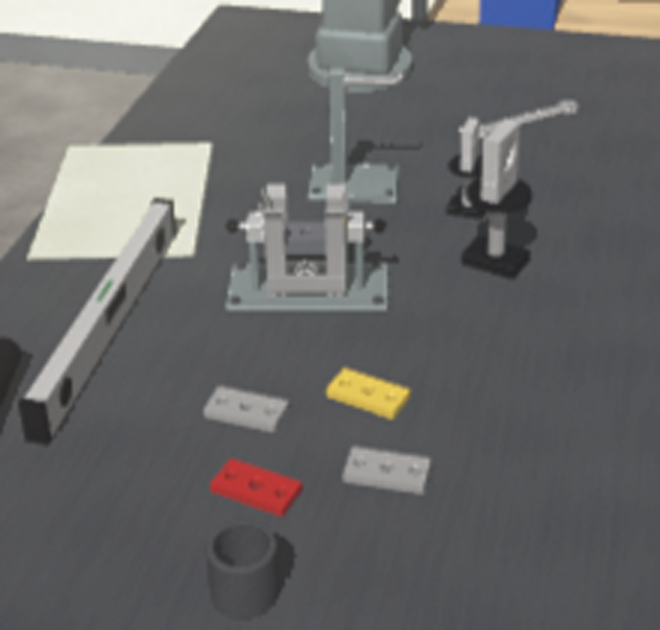

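Run:
```python
from h import *
t=load("t0"); g=cv2.cvtColor(t["pixels"],cv2.COLOR_RGB2GRAY).astype(float)
P=[]
for u in range(80,570,30):
    c=cv2.GaussianBlur(g,(0,0),1)[60:110,u]; dd=-np.diff(c); i=dd.argmax()
    o=dd[i-1:i+2]; P.append((u,60+i+.5+(o[0]-o[2])/(2*(o[0]-2*o[1]+o[2])+1e-9)))
P=np.array(P); k=np.polyfit(P[:,0],P[:,1],1); print(np.c_[P,P[:,1]-np.polyval(k,P[:,0])].round(2))
P=[]
for v in range(100,390,20):
    c=cv2.GaussianBlur(g,(0,0),1)[v,560:620]; dd=np.abs(np.diff(c)); P.append((v,560+dd.argmax()+.5))
print(P)
d=load("s0")
crop(t,0,320,160,80,5,"t0g.png"); crop(d,400,280,120,120,5,"s0g.png")
```

```text
[[ 8.0000e+01  8.8920e+01 -5.5100e+00]
 [ 1.1000e+02  8.8280e+01 -4.9000e+00]
 [ 1.4000e+02  8.7860e+01 -4.0900e+00]
 [ 1.7000e+02  1.0682e+02  1.6120e+01]
 [ 2.0000e+02  1.0033e+02  1.0870e+01]
 [ 2.3000e+02  9.3860e+01  5.6300e+00]
 [ 2.6000e+02  8.7450e+01  4.6000e-01]
 [ 2.9000e+02  8.4320e+01 -1.4300e+00]
 [ 3.2000e+02  8.3510e+01 -1.0000e+00]
 [ 3.5000e+02  6.8090e+01 -1.5180e+01]
 [ 3.8000e+02  6.8190e+01 -1.3840e+01]
 [ 4.1000e+02  8.1510e+01  7.2000e-01]
 [ 4.4000e+02  8.0780e+01  1.2200e+00]
 [ 4.7000e+02  8.0290e+01  1.9800e+00]
 [ 5.0000e+02  7.9550e+01  2.4800e+00]
 [ 5.3000e+02  7.8880e+01  3.0500e+00]
 [ 5.6000e+02  7.8010e+01  3.4200e+00]]
[(100, np.float64(575.5)), (120, np.float64(577.5)), (140, np.float64(562.5)), (160, np.float64(603.5)), (180, np.float64(618.5)), (200, np.float64(605.5)), (220, np.float64(609.5)), (240, np.float64(618.5)), (260, np.float64(613.5)), (280, np.float64(615.5)), (300, np.float64(618.5)), (320, np.float64(617.5)), (340, np.float64(618.5)), (360, np.float64(602.5)), (380, np.float64(602.5))]
```

View pics/t0g.png

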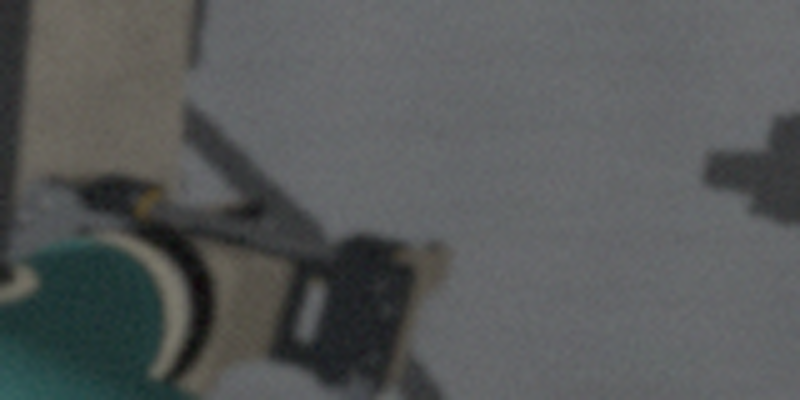

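View pics/s0g.png

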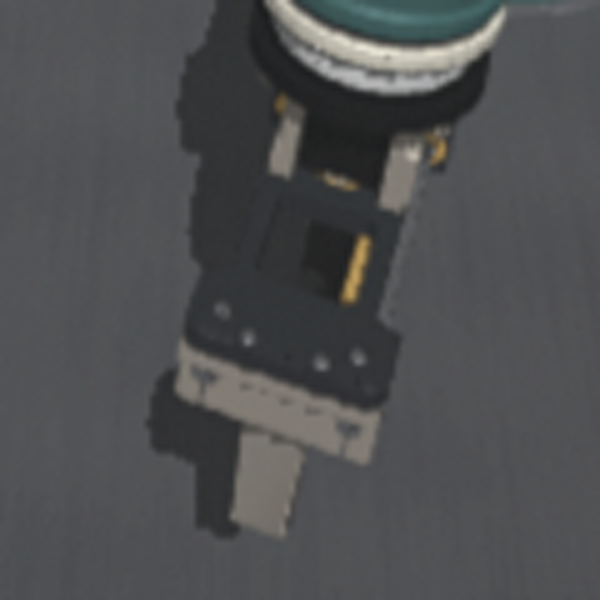

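Run:
```python
from h import *
from plant import monitor
s=monitor.state(); d=load("s0");t=load("t0")
M=R.from_euler('xyz',s["tool_rot"]).as_matrix(); p=s["eef_pos"]
for o in(.046,.064):
  for w in(-.01,.01): print(o,w,proj(d,p+M@[w,o,0]),proj(t,p+M@[w,-o,0]))
# blob measurement in top
im=t["pixels"].astype(int); hsv=cv2.cvtColor(t["pixels"],cv2.COLOR_RGB2HSV)
m=((im.min(2)>140)&(hsv[:,:,1]<60)).astype(np.uint8)
n,l,st,ce=cv2.connectedComponentsWithStats(m)
for i in range(1,n):
    if 30<st[i,4]<1200 and 150<ce[i][1]<300 and 180<ce[i][0]<500:
        c=cv2.findContours((l==i).astype(np.uint8),0,1)[0][0]; r=cv2.minAreaRect(c)
        print(st[i],ce[i].round(2),np.round(r[1],1),round(r[2],1))
```

```text
0.046 -0.01 [446.56835491 379.27657801] [ 86.37745975 367.92031732]
0.046 0.01 [457.84075572 383.62169239] [ 84.17436513 375.78072683]
0.064 -0.01 [444.10673754 387.18202811] [ 92.98605772 369.50281739]
0.064 0.01 [455.56038751 391.69483984] [ 90.79665184 377.37320559]
[293 173  37  62 933] [309.71 204.05] [60.5 27.8] 80.5
[377 181  34  41 910] [393.13 201.65] [38.  28.3] 77.7
[231 190  16  28 346] [238.94 203.54] [13.9 26.3] 5.7
[448 237  52  55 482] [473.48 264.16] [67.2 12.7] 45.0
[213 243  15  28 387] [219.98 256.17] [27. 14.] 90.0
[382 249  16   6  93] [389.58 251.47] [ 5. 15.] 90.0
[340 264  23  14 198] [350.86 270.48] [22.8  8.8] 15.9
```

Run:
```python
from h import *
d=load("s0");t=load("t0")
crop(t,280,160,80,85,7,"t0m.png"); crop(t,370,165,80,110,5,"t0s.png"); crop(d,280,190,80,60,9,"s0m.png"); crop(d,310,155,100,90,8,"s0p.png")
```

```text
(no output)
```

View pics/t0m.png

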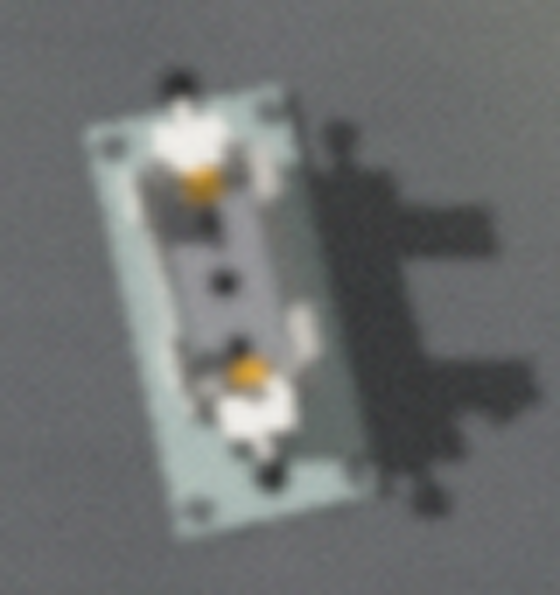

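View pics/t0s.png

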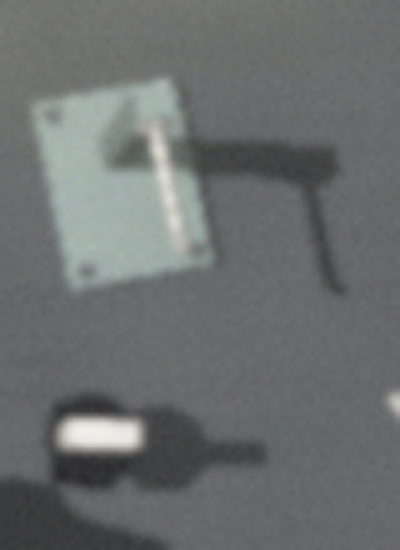

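View pics/s0m.png

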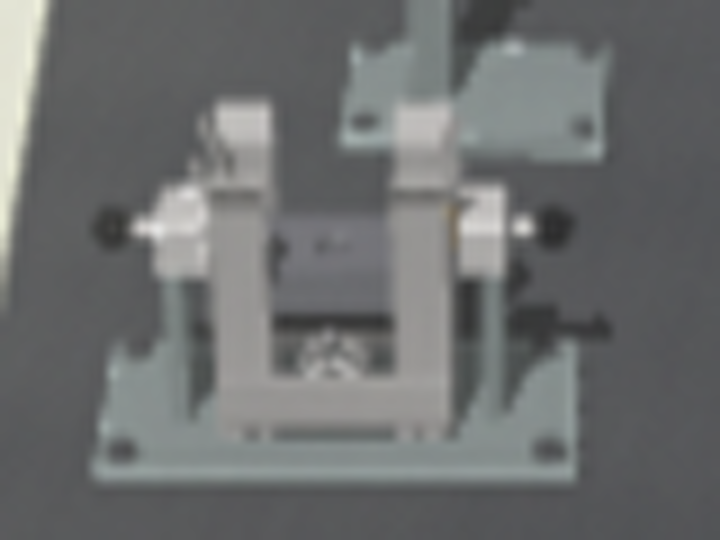

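View pics/s0p.png

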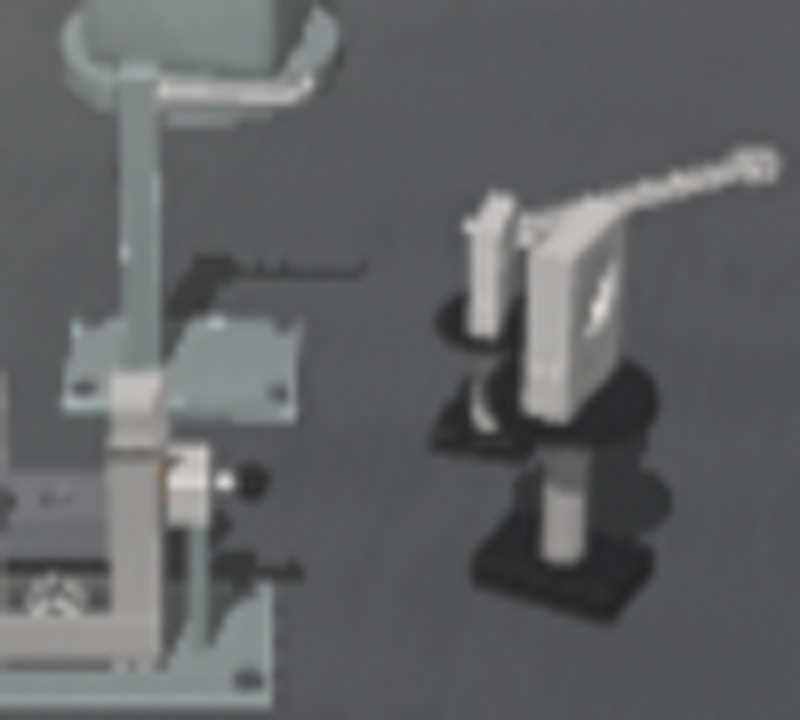

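```bash
cat > meas.py <<'E'
from h import *
def greenrect(f,x0,y0,w,h,z,thr=0.012,name=None):
    im=f["pixels"][y0:y0+h,x0:x0+w].astype(np.float32); k=8
    im=cv2.resize(im,None,fx=k,fy=k,interpolation=cv2.INTER_CUBIC); im=cv2.GaussianBlur(im,(0,0),4)
    c=(im[:,:,1]-im[:,:,0])
    return im,c
E
python3 - <<'E'
from h import *
t=load("t0")
for (u,v) in [(300,190),(312,230),(330,215),(400,190),(385,205),(270,280),(345,200),(332,232)]:
    print(u,v,t["pixels"][v-1:v+2,u-1:u+2].reshape(-1,3).mean(0).round(0))
E
```

```text
300 190 [153. 153. 147.]
312 230 [169. 184. 179.]
330 215 [80. 86. 85.]
400 190 [174. 174. 168.]
385 205 [165. 178. 174.]
270 280 [103. 105. 107.]
345 200 [105. 107. 109.]
332 232 [105. 109. 110.]
```

```bash
cat >> h.py <<'E'
from scipy.ndimage import map_coordinates, gaussian_filter
def refine(f,a,b,r=4,n=25,m=0.12):
    g=gaussian_filter(f["pixels"].astype(float).mean(2),.6)
    a=np.array(a,float);b=np.array(b,float);d=(b-a)/np.linalg.norm(b-a);nn=np.array([-d[1],d[0]])
    s=np.arange(-r,r+.01,.1);P=[]
    for t in np.linspace(m,1-m,n):
        q=a+(b-a)*t; X=q[None]+s[:,None]*nn
        p=map_coordinates(g,[X[:,1],X[:,0]],order=3); w=np.abs(np.gradient(p)); i=w.argmax()
        lo,hi=max(0,i-8),min(len(s),i+9)
        P.append(q+nn*(s[lo:hi]@w[lo:hi]/w[lo:hi].sum()))
    P=np.array(P,np.float32)
    vx,vy,x,y=cv2.fitLine(P,cv2.DIST_HUBER,0,.01,.01).ravel()
    e=np.abs((P[:,0]-x)*vy-(P[:,1]-y)*vx)
    return np.array([vx,vy,x,y]),np.median(e)
def inter(l1,l2):
    A=np.array([[l1[0],-l2[0]],[l1[1],-l2[1]]]);t=np.linalg.solve(A,l2[2:]-l1[2:]); return l1[2:]+t[0]*l1[:2]
def quad(f,C,**k):
    L=[];E=[]
    for i in range(4):
        l,e=refine(f,C[i],C[(i+1)%4],**k);L.append(l);E.append(round(float(e),2))
    return [inter(L[i-1],L[i]) for i in range(4)],E
E
python3 - <<'E'
from h import *
t=load("t0");d=load("s0")
def U(o,k,pts): return [((x+.5)/k-.5+o[0],(y+.5)/k-.5+o[1]) for x,y in pts]
def rep(nm,f,C,z):
    Q,E=quad(f,C); W=np.array([onz(f,*q,z)[:2] for q in Q])
    print(nm,"err",E,"sides",[round(1000*np.linalg.norm(W[i]-W[(i+1)%4]),1) for i in range(4)],"c",W.mean(0).round(4))
    for i in range(4):
        e=W[(i+1)%4]-W[i]; print("   ang",round(np.degrees(np.arctan2(e[1],e[0])),2),W[i].round(4))
rep("mag",t,U((280,160),7,[(83,128),(280,85),(372,495),(180,540)]),.01)
rep("stand",t,U((370,165),5,[(30,103),(168,78),(215,263),(75,292)]),.01)
rep("plU",t,U((180,150),3,[(163,121),(205,122),(196,202),(155,200)]),.01)
rep("plL",t,U((180,150),3,[(101,281),(145,280),(145,360),(101,361)]),.01)
rep("plUside",d,U((215,140),3,[(218,387),(288,404),(276,424),(207,407)]),.01)
rep("plLside",d,U((215,140),3,[(350,448),(430,455),(424,485),(345,477)]),.01)
rep("handle",t,U((370,165),5,[(58,416),(143,418),(142,453),(57,447)]),.128)
print("knobs",[onz(t,*p,.0935).round(4) for p in U((280,160),7,[(178,82),(272,475)])])
print("bolts",[onz(t,*p,.095).round(4) for p in U((280,160),7,[(203,185),(248,370)])])
print("hole",[onz(t,*p,.085).round(4) for p in U((280,160),7,[(222,283)])])
print("peg top",[onz(t,*p,.164).round(4) for p in U((370,165),5,[(155,125),(183,245)])])
E
```

```text
mag err [0.19, 0.42, 0.09, 0.1] sides [np.float64(89.4), np.float64(189.3), np.float64(89.8), np.float64(190.7)] c [0.6    0.0011]
   ang -77.92 [0.6833 0.0655]
   ang -167.31 [ 0.7021 -0.0218]
   ang 103.0 [ 0.5174 -0.0634]
   ang 12.55 [0.4972 0.0241]
stand err [0.07, 0.88, 0.09, 0.1] sides [np.float64(86.0), np.float64(119.0), np.float64(91.9), np.float64(120.9)] c [ 0.6034 -0.252 ]
   ang -81.18 [ 0.6555 -0.1976]
   ang -167.11 [ 0.6687 -0.2826]
   ang 100.2 [ 0.5527 -0.3092]
   ang 10.04 [ 0.5365 -0.2187]
plU err [0.09, 0.05, 0.04, 0.01] sides [np.float64(42.1), np.float64(81.9), np.float64(42.7), np.float64(81.3)] c [0.6051 0.2302]
   ang -94.65 [0.6474 0.2477]
   ang 175.35 [0.644  0.2057]
   ang 84.6 [0.5624 0.2124]
   ang -5.04 [0.5664 0.2549]
plL err [0.12, 0.04, 0.08, 0.01] sides [np.float64(42.6), np.float64(80.1), np.float64(42.5), np.float64(83.0)] c [0.4413 0.2869]
   ang -90.87 [0.4824 0.309 ]
   ang -178.97 [0.4818 0.2664]
   ang 93.16 [0.4017 0.265 ]
   ang 1.13 [0.3994 0.3074]
plUside err [0.05, 0.01, 0.04, 0.03] sides [np.float64(81.6), np.float64(51.5), np.float6
[... 245 characters left out ...]
loat64(80.3), np.float64(50.7)] c [0.4411 0.2923]
   ang -179.08 [0.4819 0.2675]
   ang 91.66 [0.4018 0.2662]
   ang 0.69 [0.4003 0.3172]
   ang -88.54 [0.4806 0.3182]
handle err [0.07, 0.09, 0.03, 0.08] sides [np.float64(43.0), np.float64(16.5), np.float64(47.7), np.float64(18.8)] c [ 0.4411 -0.2193]
   ang -93.81 [ 0.4511 -0.1996]
   ang 176.25 [ 0.4482 -0.2424]
   ang 88.3 [ 0.4318 -0.2414]
   ang -18.26 [ 0.4332 -0.1937]
knobs [array([0.6848, 0.0191, 0.0935]), array([ 0.5161, -0.0185,  0.0935])]
bolts [array([0.6397, 0.0089, 0.095 ]), array([ 0.5603, -0.0091,  0.095 ])]
hole [array([0.5991, 0.0017, 0.085 ])]
peg top [array([ 0.6112, -0.2519,  0.164 ]), array([ 0.543 , -0.2647,  0.164 ])]
```

```bash
cat > g.py <<'E'
import sys
from h import *
from plant import monitor
x,y,z,yaw=map(float,sys.argv[1:5])
s=monitor.state(); M=R.from_euler('xyz',s["tool_rot"])
T=R.from_euler('xyz',[np.pi,0,np.radians(yaw)])
d=M.as_matrix().T@(np.array([x,y,z])-s["eef_pos"])
r=np.degrees((M.inv()*T).as_rotvec())
print("t",round(s["time_s"],2),"pos",s["eef_pos"].round(4),"rpy",np.degrees(s["tool_rot"]).round(2),"grip",round(s["grip_width"],4),"F",np.round(s["force"],1))
print("shift",d.round(4),"turn",r.round(2),"rows>=",round(max(np.linalg.norm(d)/.0625,np.linalg.norm(r)/10.7),1))
E
python3 g.py 0.6051 0.2306 0.12 175
```

```text
t 0.2 pos [0.1487 0.6324 0.214 ] rpy [-1.7994e+02  1.0000e-02  1.6677e+02] grip 0.0916 F [ 0.7 -0.5  0. ]
shift [-0.5362 -0.2866  0.0944] turn [-0.06  0.   -8.23] rows>= 9.8
```

```bash
python3 -m creep '[[-0.053,-0.028,0,0,0,0,0.065],[-0.053,-0.028,0,0,0,0,0.065],[-0.053,-0.028,0,0,0,0,0.065],[-0.053,-0.028,0,0,0,0,0.065],[-0.053,-0.028,0,0,0,0,0.065]]' 30; python3 g.py 0.6051 0.2306 0.12 175
```

```text
time_s: 0.82
eef_pos: [0.3758, 0.4345, 0.2124]
tool_rot: [-3.141, -0.002, 2.923]
force: [1.5, 1.2, 0.1]
grip_width: 0.0652
t 0.82 pos [0.3758 0.4345 0.2124] rpy [-1.7996e+02 -1.3000e-01  1.6745e+02] grip 0.0652 F [1.5 1.2 0.1]
shift [-0.2683 -0.1491  0.0919] turn [-0.03 -0.14 -7.55] rows>= 5.1
```

```bash
python3 -m creep '[[-0.053,-0.03,0.01,0,0,0,0.065],[-0.053,-0.03,0.02,0,0,0,0.065],[-0.053,-0.03,0.02,0,0,0,0.065],[-0.053,-0.03,0.02,0,0,0,0.065],[-0.045,-0.022,0.015,0,0,-7.5,0.065]]'; python3 g.py 0.6051 0.2306 0.02 175
```

```text
time_s: 1.45
eef_pos: [0.5952, 0.2408, 0.1297]
tool_rot: [3.139, 0.001, 3.057]
force: [-0.3, -0.6, -0.1]
grip_width: 0.065
t 1.45 pos [0.5952 0.2408 0.1297] rpy [1.7983e+02 5.0000e-02 1.7513e+02] grip 0.065 F [-0.3 -0.6 -0.1]
shift [-0.0106 -0.0097  0.1096] turn [0.17 0.05 0.13] rows>= 1.8
```

```bash
python3 -m creep '[[-0.0106,-0.0097,0.04,0,0,0,0.065],[0,0,0.03,0,0,0,0.065],[0,0,0,0,0,0,0.065]]'; python3 g.py 0.6051 0.2306 0.002 175
python3 - <<'E'
from h import *
t=grab("top","t1");d=grab("side","s1")
crop(t,200,160,80,80,5,"t1.png");crop(d,260,220,120,100,5,"s1.png")
E
```

```text
time_s: 1.82
eef_pos: [0.6087, 0.2234, 0.0561]
tool_rot: [3.142, 0.001, 3.049]
force: [0.0, 0.3, -1.0]
grip_width: 0.0654
t 1.82 pos [0.6087 0.2234 0.0561] rpy [1.8000e+02 6.0000e-02 1.7467e+02] grip 0.0654 F [ 0.   0.3 -1. ]
shift [0.0043 0.0069 0.0541] turn [-0.    0.06 -0.33] rows>= 0.9
```

View pics/s1.png

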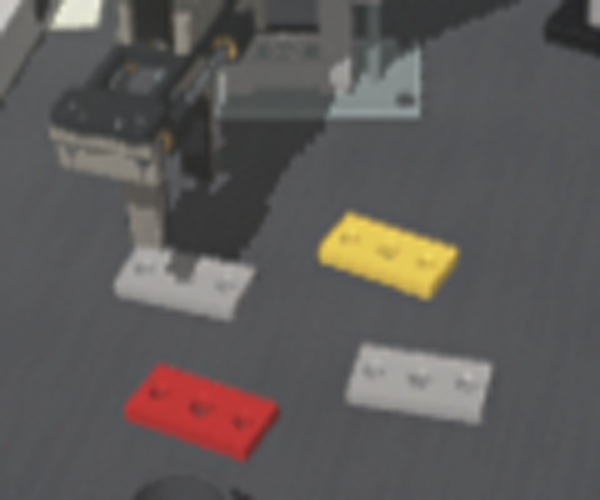

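View pics/t1.png

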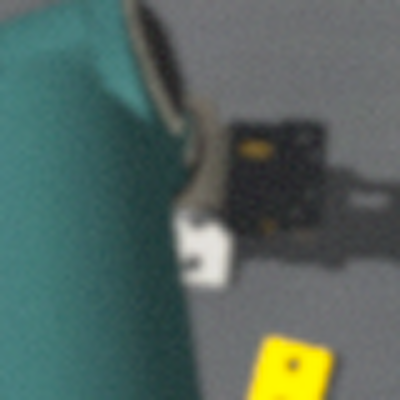

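```bash
python3 -m creep '[[0.0043,0.0069,0.025,0,0,0,0.065],[0,0,0,0,0,0,0.065]]'; python3 g.py 0.6051 0.2306 0.002 175
```

```text
time_s: 2.17
eef_pos: [0.6087, 0.2342, 0.0375]
tool_rot: [3.136, 0.01, 3.051]
force: [0.2, -0.5, 0.7]
grip_width: 0.0647
t 2.17 pos [0.6087 0.2342 0.0375] rpy [179.67   0.59 174.8 ] grip 0.0647 F [ 0.2 -0.5  0.7]
shift [ 0.0036 -0.0041  0.0355] turn [ 0.33  0.59 -0.2 ] rows>= 0.6
```

```bash
python3 -m creep '[[0,0,0,0,0,0,0.065],[0,0,0,0,0,0,0.065]]'; python3 g.py 0.6051 0.2306 0.002 175;python3 g.py 0.6051 0.2306 0.002 175
```

```text
time_s: 2.42
eef_pos: [0.6108, 0.2352, 0.0412]
tool_rot: [3.133, 0.015, 3.051]
force: [-0.5, -0.3, -0.2]
grip_width: 0.0648
t 2.42 pos [0.6108 0.2352 0.0412] rpy [179.53   0.86 174.84] grip 0.0648 F [-0.5 -0.3 -0.2]
shift [ 0.0058 -0.0054  0.0391] turn [ 0.47  0.86 -0.16] rows>= 0.6
t 2.42 pos [0.6108 0.2352 0.0412] rpy [179.53   0.86 174.84] grip 0.0648 F [-0.5 -0.3 -0.2]
shift [ 0.0058 -0.0054  0.0391] turn [ 0.47  0.86 -0.16] rows>= 0.6
```

```bash
python3 -m creep '[[0.0058,-0.0054,0.015,0.47,0.86,0,0.065],[0,0,0,0,0,0,0.065]]'; python3 g.py 0.6051 0.2306 0.002 175
```

```text
time_s: 2.68
eef_pos: [0.6049, 0.2299, 0.0263]
tool_rot: [3.142, 0.0, 3.051]
force: [-0.4, -0.2, -1.1]
grip_width: 0.0649
t 2.67 pos [0.6049 0.2299 0.0263] rpy [1.8000e+02 2.0000e-02 1.7482e+02] grip 0.0649 F [-0.4 -0.2 -1.1]
shift [-0.0001  0.0007  0.0243] turn [ 0.    0.02 -0.18] rows>= 0.4
```

```bash
python3 -m creep '[[0,0.0003,0.012,0,0,0,0.065],[0,0.0003,0.011,0,0,0,0.065]]'; python3 g.py 0.6051 0.2306 0.002 175
```

```text
time_s: 2.92
eef_pos: [0.6056, 0.2305, 0.0025]
tool_rot: [3.141, 0.002, 3.051]
force: [-0.8, -0.0, 0.9]
grip_width: 0.065
t 2.92 pos [0.6056 0.2305 0.0025] rpy [1.7997e+02 9.0000e-02 1.7480e+02] grip 0.065 F [-0.8 -0.   0.9]
shift [0.0005 0.0001 0.0005] turn [ 0.03  0.09 -0.2 ] rows>= 0.0
```

```bash
python3 -m creep '[[0,0,0,0,0,0,0.03],[0,0,0,0,0,0,0.03],[0,0,0,0,0,0,0.03]]' 40; python3 g.py 0.6051 0.2306 0.002 175
```

```text
time_s: 3.3
eef_pos: [0.6047, 0.2302, 0.0008]
tool_rot: [-3.141, -0.001, 3.051]
force: [-0.8, 0.4, -1.4]
grip_width: 0.0394
t 3.3 pos [0.6047 0.2302 0.0008] rpy [-1.7996e+02 -4.0000e-02  1.7480e+02] grip 0.0394 F [-0.8  0.4 -1.4]
shift [-0.0004  0.0004 -0.0012] turn [-0.04 -0.04 -0.2 ] rows>= 0.0
```

```bash
python3 -m creep '[[0,0,-0.04,0,0,0,0.03],[0,0,-0.06,0,0,0,0.03],[0,0,-0.06,0,0,0,0.03],[0,-0.02,-0.03,0,0,0,0.03],[0,-0.04,-0.01,0,0,0,0.03]]'; python3 g.py 0.6 0.0005 0.19 192.55
```

```text
time_s: 3.92
eef_pos: [0.5975, 0.1732, 0.2053]
tool_rot: [-3.141, -0.004, 3.058]
force: [0.7, 0.0, -2.5]
grip_width: 0.0395
t 3.92 pos [0.5975 0.1732 0.2053] rpy [-179.94   -0.24  175.19] grip 0.0395 F [ 0.7  0.  -2.5]
shift [-0.017  -0.1719  0.0154] turn [ -0.02  -0.25 -17.36] rows>= 2.8
```

```bash
python3 -m creep '[[-0.004,-0.05,0,0,0,0,0.03],[-0.004,-0.05,0,0,0,0,0.03],[-0.004,-0.04,0,0,0,-9,0.03],[0,-0.01,0,0,0,-8.5,0.03],[0,0,0,0,0,0,0.03]]'; python3 g.py 0.6 0.0005 0.17 192.55
```

```text
time_s: 4.55
eef_pos: [0.5978, 0.0143, 0.2082]
tool_rot: [-3.141, -0.0, -2.917]
force: [-0.9, -0.2, -2.0]
grip_width: 0.0392
t 4.55 pos [0.5978 0.0143 0.2082] rpy [-1.7995e+02 -2.0000e-02 -1.6715e+02] grip 0.0392 F [-0.9 -0.2 -2. ]
shift [ 0.0009 -0.0139  0.0382] turn [-0.05 -0.02  0.3 ] rows>= 0.7
```

```bash
python3 -m creep '[[0.0009,-0.0139,0.02,0,0,0.3,0.03],[0,0,0,0,0,0,0.03]]'; python3 g.py 0.6 0.0005 0.15 192.55
```

```text
time_s: 4.8
eef_pos: [0.5999, 0.0021, 0.1881]
tool_rot: [3.141, 0.0, -2.926]
force: [-0.4, 0.6, -1.1]
grip_width: 0.0394
t 4.8 pos [0.5999 0.0021 0.1881] rpy [ 179.99    0.   -167.67] grip 0.0394 F [-0.4  0.6 -1.1]
shift [ 0.0003 -0.0016  0.0381] turn [ 0.01  0.   -0.22] rows>= 0.6
```

```bash
python3 -m creep '[[0.0003,-0.0016,0.02,0,0,-0.2,0.03],[0,0,0,0,0,0,0.03]]'; python3 g.py 0.6 0.0005 0.13 192.55
python3 - <<'E'
from h import *
t=grab("top","t2");d=grab("side","s2")
crop(t,260,140,100,100,6,"t2.png");crop(d,270,160,100,90,7,"s2.png")
E
```

```text
time_s: 5.05
eef_pos: [0.6006, 0.0039, 0.1691]
tool_rot: [3.14, 0.002, -2.923]
force: [-0.2, 0.3, -2.1]
grip_width: 0.0396
t 5.05 pos [0.6006 0.0039 0.1691] rpy [ 1.7991e+02  1.0000e-01 -1.6746e+02] grip 0.0396 F [-0.2  0.3 -2.1]
shift [ 0.0013 -0.0032  0.0391] turn [ 0.09  0.1  -0.01] rows>= 0.6
```

View pics/s2.png

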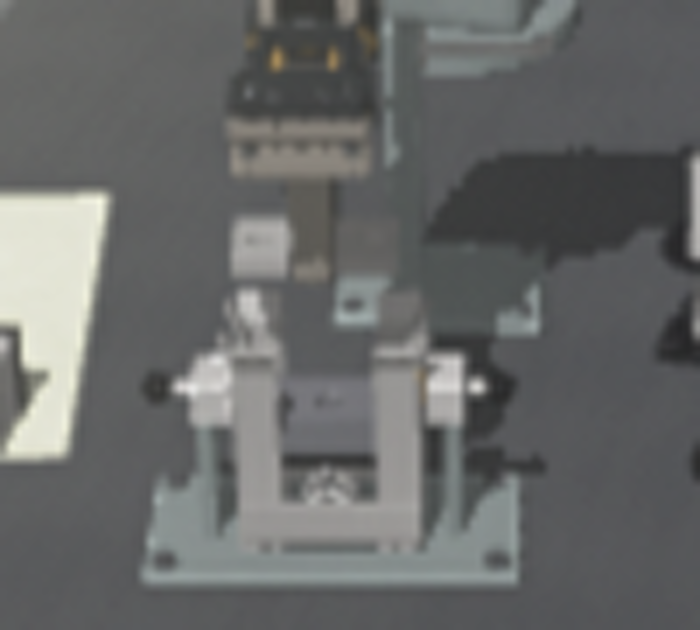

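View pics/t2.png

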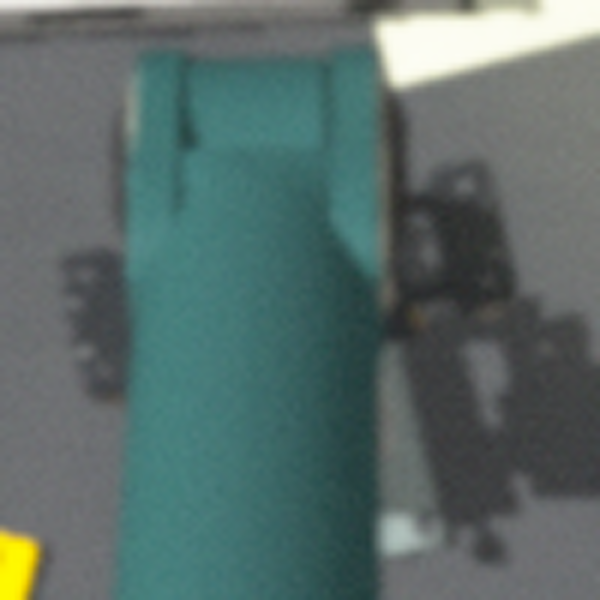

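Run:
```python
from h import *
d=load("s2")
M=R.from_euler('xyz',[np.pi,0,np.radians(-167.46)]).as_matrix();p=np.array([.6006,.0039,.1691])
m=R.from_euler('z',12.55,degrees=True).as_matrix();O=np.array([.6,.0005,0])
f=lambda q:((q-np.array([270,160]))*7+3).round(0)
print("finger corners near tip",[f(proj(d,p+M@[w,o,0])) for w in(-.01,.01) for o in (.02,.038)])
print("plate ends near top edge",[f(proj(d,p+m@[x,.02,.009])) for x in(-.04,.04)],[f(proj(d,p+m@[x,.02,-.001])) for x in(-.04,.04)])
print("rail inner edge pairs at 131 (x±24, outer face)",[f(proj(d,O+m@[x,.022,.117])) for x in(-.024,.024)])
print("knobs",[f(proj(d,O+m@[x,0,.0935])) for x in(-.09,.09)])
print("base near corners",[f(proj(d,O+m@[x,.045,.01])) for x in(-.095,.095)])
```

```text
finger corners near tip [array([296., 278.]), array([294., 297.]), array([338., 278.]), array([336., 297.])]
plate ends near top edge [array([400., 261.]), array([233., 262.])] [array([400., 279.]), array([234., 280.])]
rail inner edge pairs at 131 (x±24, outer face) [array([372., 368.]), array([275., 369.])]
knobs [array([507., 385.]), array([148., 386.])]
base near corners [array([518., 574.]), array([140., 574.])]
```

```bash
python3 -m creep '[[0.0015,-0.0025,0.02,0,0,0,0.03],[0,0,0,0,0,0,0.03]]'; python3 g.py 0.5995 0.001 0.12 192.55
```

```text
time_s: 5.4
eef_pos: [0.603, 0.0028, 0.1534]
tool_rot: [3.141, 0.01, -2.921]
force: [0.5, 0.7, -1.6]
grip_width: 0.0398
t 5.4 pos [0.603  0.0028 0.1534] rpy [ 179.95    0.58 -167.37] grip 0.0398 F [ 0.5  0.7 -1.6]
shift [ 0.0042 -0.001   0.0334] turn [0.05 0.58 0.08] rows>= 0.5
```

```bash
python3 -m creep '[[0.004,-0.001,0.008,0,0.5,0,0.03],[0,0,0.008,0,0,0,0.03]]'; python3 g.py 0.5995 0.001 0.12 192.55
```

```text
time_s: 5.65
eef_pos: [0.6011, 0.0016, 0.1394]
tool_rot: [3.141, 0.005, -2.921]
force: [-0.0, -0.3, -1.4]
grip_width: 0.0396
t 5.65 pos [0.6011 0.0016 0.1394] rpy [ 179.97    0.31 -167.36] grip 0.0396 F [-0.  -0.3 -1.4]
shift [ 0.0018 -0.0002  0.0194] turn [0.03 0.31 0.09] rows>= 0.3
```

```bash
python3 -m creep '[[0.002,-0.0003,0.008,0,0.4,0,0.03],[0.0005,0,0.009,0,0.1,0,0.03]]'; python3 g.py 0.5995 0.001 0.1 192.55
```

```text
time_s: 5.9
eef_pos: [0.5989, 0.0008, 0.1217]
tool_rot: [3.141, -0.003, -2.921]
force: [-0.8, 0.6, -2.0]
grip_width: 0.0395
t 5.9 pos [0.5989 0.0008 0.1217] rpy [ 179.98   -0.18 -167.35] grip 0.0395 F [-0.8  0.6 -2. ]
shift [-0.0007  0.      0.0217] turn [ 0.02 -0.18  0.1 ] rows>= 0.3
```

```bash
python3 -m creep '[[-0.0007,0,0.008,0,-0.1,0,0.03],[0,0,0.007,0,0,0,0.03]]'; python3 g.py 0.5995 0.001 0.1 192.55
```

```text
time_s: 6.15
eef_pos: [0.5993, 0.001, 0.1052]
tool_rot: [3.141, -0.002, -2.921]
force: [1.6, 0.4, -2.7]
grip_width: 0.0395
t 6.15 pos [0.5993 0.001  0.1052] rpy [ 1.7997e+02 -1.2000e-01 -1.6736e+02] grip 0.0395 F [ 1.6  0.4 -2.7]
shift [-0.0002 -0.      0.0052] turn [ 0.03 -0.12  0.09] rows>= 0.1
```

```bash
python3 -m creep '[[0,0,0.005,0,0,0,0.03],[0,0,0.003,0,0,0,0.03]]'; python3 g.py 0.5995 0.001 0.097 192.55
```

```text
time_s: 6.4
eef_pos: [0.5991, 0.0009, 0.0961]
tool_rot: [3.141, -0.003, -2.921]
force: [-0.0, 0.3, -0.1]
grip_width: 0.0395
t 6.4 pos [0.5991 0.0009 0.0961] rpy [ 1.7996e+02 -1.7000e-01 -1.6736e+02] grip 0.0395 F [-0.   0.3 -0.1]
shift [-0.0004 -0.     -0.0009] turn [ 0.04 -0.17  0.09] rows>= 0.0
```

```bash
python3 -m creep '[[0,0,0,0,0,0,0.054],[0,0,0,0,0,0,0.054],[0,0,-0.004,0,0,0,0.054],[0,0,-0.02,0,0,0,0.054],[0,0,-0.03,0,0,0,0.054]]'; python3 g.py 0.4414 0.2875 0.2 181
```

```text
time_s: 7.02
eef_pos: [0.5989, 0.0009, 0.1512]
tool_rot: [3.141, -0.004, -2.921]
force: [0.4, -0.2, 0.2]
grip_width: 0.0542
t 7.03 pos [0.5989 0.0009 0.1512] rpy [ 179.95   -0.24 -167.37] grip 0.0542 F [ 0.4 -0.2  0.2]
shift [ 0.0912  0.3142 -0.0481] turn [ 0.02 -0.25 11.63] rows>= 5.3
```

```bash
python3 -m creep '[[0,0,-0.04,0,0,0,0.065],[0.015,0.05,-0.01,0,0,0,0.065],[0.017,0.058,0,0,0,0,0.065],[0.017,0.058,0,0,0,0,0.065],[0.017,0.058,0,0,0,0,0.065]]'; python3 g.py 0.4414 0.2875 0.12 181
python3 - <<'E'
from h import *
d=grab("side","s3");crop(d,270,160,100,90,7,"s3.png")
E
```

```text
time_s: 7.65
eef_pos: [0.4892, 0.2059, 0.2095]
tool_rot: [-3.141, 0.009, -2.933]
force: [0.4, -0.6, 0.5]
grip_width: 0.0651
t 7.65 pos [0.4892 0.2059 0.2095] rpy [-179.96    0.54 -168.05] grip 0.0651 F [ 0.4 -0.6  0.5]
shift [0.0307 0.0898 0.0891] turn [1.000e-02 5.400e-01 1.095e+01] rows>= 2.1
```

View pics/s3.png

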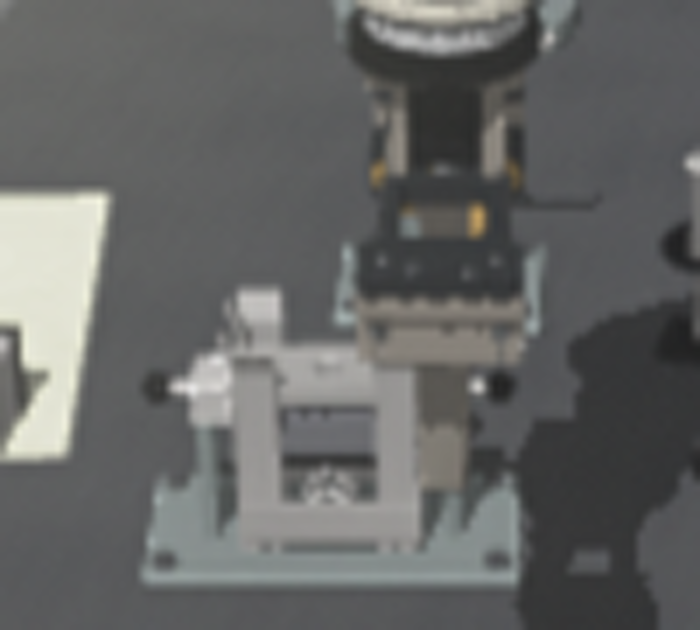

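```bash
python3 -m creep '[[0.012,0.04,0.03,0,0.5,0,0.065],[0.01,0.035,0.03,0,0,0,0.065],[0.006,0.012,0.01,0,0,6,0.065],[0,0,0,0,0,4.5,0.065]]'; python3 g.py 0.4414 0.2875 0.05 181
```

```text
time_s: 8.2
eef_pos: [0.437, 0.2996, 0.1411]
tool_rot: [3.134, 0.003, -3.105]
force: [0.0, -0.4, -0.7]
grip_width: 0.0651
t 8.2 pos [0.437  0.2996 0.1411] rpy [ 179.55    0.19 -177.9 ] grip 0.0651 F [ 0.  -0.4 -0.7]
shift [-0.0036 -0.0129  0.091 ] turn [0.45 0.19 1.1 ] rows>= 1.5
```

```bash
python3 -m creep '[[-0.0036,-0.012,0.04,0.4,0,0,0.065],[0,0,0.04,0,0,0.8,0.065],[0,0,0.006,0,0,0,0.065]]'; python3 g.py 0.4414 0.2875 0.03 181
```

```text
time_s: 8.57
eef_pos: [0.4437, 0.2897, 0.0559]
tool_rot: [3.137, 0.009, -3.118]
force: [0.6, 0.1, -0.0]
grip_width: 0.0647
t 8.57 pos [0.4437 0.2897 0.0559] rpy [ 179.76    0.5  -178.65] grip 0.0647 F [ 0.6  0.1 -0. ]
shift [ 0.0026 -0.0022  0.0258] turn [0.24 0.5  0.35] rows>= 0.4
```

```bash
python3 -m creep '[[0.0026,-0.0022,0.015,0.24,0.5,0.3,0.065],[0,0,0.012,0,0,0,0.065]]'; python3 g.py 0.4414 0.2875 0.002 181
```

```text
time_s: 8.82
eef_pos: [0.4431, 0.2884, 0.03]
tool_rot: [3.139, 0.003, -3.123]
force: [-0.1, -0.0, 0.9]
grip_width: 0.065
t 8.82 pos [0.4431 0.2884 0.03  ] rpy [ 1.7987e+02  1.7000e-01 -1.7896e+02] grip 0.065 F [-0.1 -0.   0.9]
shift [ 0.0018 -0.0009  0.028 ] turn [0.13 0.17 0.04] rows>= 0.4
```

```bash
python3 -m creep '[[0.0018,-0.0009,0.013,0.1,0.15,0,0.065],[0,0,0.013,0,0,0,0.065]]'; python3 g.py 0.4414 0.2875 0.002 181
```

```text
time_s: 9.07
eef_pos: [0.4421, 0.288, 0.0035]
tool_rot: [3.14, 0.002, -3.123]
force: [-0.1, -0.1, -0.5]
grip_width: 0.0652
t 9.07 pos [0.4421 0.288  0.0035] rpy [ 1.7990e+02  1.2000e-01 -1.7895e+02] grip 0.0652 F [-0.1 -0.1 -0.5]
shift [ 0.0007 -0.0005  0.0015] turn [0.1  0.12 0.05] rows>= 0.0
```

```bash
python3 -m creep '[[0.0007,0,0.0015,0,0,0,0.03],[0,0,0,0,0,0,0.03],[0,0,0,0,0,0,0.03]]' 40; python3 g.py 0.4414 0.2875 0.002 181
```

```text
time_s: 9.45
eef_pos: [0.4409, 0.2878, 0.001]
tool_rot: [3.141, 0.001, -3.123]
force: [-0.3, -0.4, -1.2]
grip_width: 0.0394
t 9.45 pos [0.4409 0.2878 0.001 ] rpy [ 1.7994e+02  5.0000e-02 -1.7894e+02] grip 0.0394 F [-0.3 -0.4 -1.2]
shift [-0.0005 -0.0003 -0.001 ] turn [0.06 0.05 0.06] rows>= 0.0
```

```bash
python3 -m creep '[[0,0,-0.04,0,0,0,0.03],[0,0,-0.06,0,0,0,0.03],[0,0,-0.06,0,0,0,0.03],[-0.015,-0.03,-0.03,0,0,0,0.03],[-0.028,-0.05,-0.01,0,0,0,0.03]]'; python3 g.py 0.5995 0.001 0.2 192.55
```

```text
time_s: 10.07
eef_pos: [0.4829, 0.2107, 0.2065]
tool_rot: [3.141, -0.002, -3.113]
force: [0.9, -0.5, -3.5]
grip_width: 0.0394
t 10.07 pos [0.4829 0.2107 0.2065] rpy [ 1.7996e+02 -1.0000e-01 -1.7836e+02] grip 0.0394 F [ 0.9 -0.5 -3.5]
shift [-0.1106 -0.213   0.0061] turn [  0.05  -0.1  -10.91] rows>= 3.8
```

```bash
python3 -m creep '[[-0.028,-0.05,0,0,0,0,0.03],[-0.028,-0.053,0,0,0,0,0.03],[-0.028,-0.053,0,0,0,0,0.03],[-0.02,-0.035,0,0,0,-5.5,0.03],[0,-0.005,0,0,0,-5.4,0.03]]'; python3 g.py 0.5995 0.001 0.18 192.55
```

```text
time_s: 10.7
eef_pos: [0.5965, 0.0071, 0.2086]
tool_rot: [-3.142, 0.003, -2.922]
force: [-0.6, 0.9, -2.9]
grip_width: 0.0394
t 10.7 pos [0.5965 0.0071 0.2086] rpy [-1.8000e+02  1.5000e-01 -1.6741e+02] grip 0.0394 F [-0.6  0.9 -2.9]
shift [-0.0015 -0.0066  0.0286] turn [-0.    0.15  0.04] rows>= 0.5
```

```bash
python3 -m creep '[[-0.0015,-0.0066,0.018,0,0,0,0.03],[0,0,0.012,0,0,0,0.03]]'; python3 g.py 0.5995 0.001 0.15 192.55
```

```text
time_s: 10.95
eef_pos: [0.5994, -0.0001, 0.1771]
tool_rot: [3.141, 0.003, -2.926]
force: [-0.6, 0.4, -2.3]
grip_width: 0.0393
t 10.95 pos [ 5.994e-01 -1.000e-04  1.771e-01] rpy [ 179.99    0.18 -167.63] grip 0.0393 F [-0.6  0.4 -2.3]
shift [-0.0003  0.001   0.0271] turn [ 0.01  0.18 -0.18] rows>= 0.4
```

```bash
python3 -m creep '[[-0.0003,0.0008,0.015,0,0.1,-0.15,0.03],[0,0,0.015,0,0,0,0.03]]'; python3 g.py 0.5995 0.001 0.115 192.55
```

```text
time_s: 11.2
eef_pos: [0.5986, 0.0027, 0.1442]
tool_rot: [3.141, -0.0, -2.922]
force: [-0.2, 0.1, -2.8]
grip_width: 0.0393
t 11.2 pos [0.5986 0.0027 0.1442] rpy [ 1.7994e+02 -1.0000e-02 -1.6741e+02] grip 0.0393 F [-0.2  0.1 -2.8]
shift [-0.0005 -0.0019  0.0292] turn [ 0.06 -0.01  0.04] rows>= 0.5
```

```bash
python3 -m creep '[[-0.0005,-0.0018,0.006,0,0,0,0.03],[0,0,0.008,0,0,0,0.03]]'; python3 g.py 0.5995 0.001 0.115 192.55
```

```text
time_s: 11.45
eef_pos: [0.5989, 0.0021, 0.1282]
tool_rot: [3.14, -0.002, -2.921]
force: [0.7, -0.0, -2.2]
grip_width: 0.0395
t 11.45 pos [0.5989 0.0021 0.1282] rpy [ 1.7991e+02 -1.1000e-01 -1.6733e+02] grip 0.0395 F [ 0.7 -0.  -2.2]
shift [-0.0004 -0.0012  0.0132] turn [ 0.09 -0.11  0.12] rows>= 0.2
```

```bash
python3 -m creep '[[-0.0003,-0.0011,0.007,0,0,0,0.03],[0,0,0.006,0,0,0,0.03]]'; python3 g.py 0.5995 0.001 0.106 192.55
```

```text
time_s: 11.7
eef_pos: [0.5997, 0.0011, 0.1145]
tool_rot: [3.14, -0.001, -2.92]
force: [0.2, -0.3, -2.2]
grip_width: 0.0394
t 11.7 pos [0.5997 0.0011 0.1145] rpy [ 1.7992e+02 -8.0000e-02 -1.6733e+02] grip 0.0394 F [ 0.2 -0.3 -2.2]
shift [ 0.0002 -0.0001  0.0085] turn [ 0.08 -0.08  0.12] rows>= 0.1
```

```bash
python3 -m creep '[[0,0,0.005,0,0,0,0.03],[0,0,0.003,0,0,0,0.03]]'; python3 g.py 0.5995 0.001 0.106 192.55
```

```text
time_s: 11.95
eef_pos: [0.5998, 0.0011, 0.106]
tool_rot: [3.14, -0.001, -2.921]
force: [0.2, -0.3, -1.1]
grip_width: 0.0394
t 11.95 pos [0.5998 0.0011 0.106 ] rpy [ 1.7992e+02 -7.0000e-02 -1.6734e+02] grip 0.0394 F [ 0.2 -0.3 -1.1]
shift [ 0.0003 -0.      0.    ] turn [ 0.08 -0.07  0.11] rows>= 0.0
```

```bash
python3 -m creep '[[0,0,0.0015,0,0,0,0.03]]'; python3 g.py 0.5995 0.001 0.106 192.55
```

```text
time_s: 12.08
eef_pos: [0.5999, 0.0011, 0.1045]
tool_rot: [3.14, -0.001, -2.921]
force: [-0.5, 0.2, -1.8]
grip_width: 0.0391
t 12.07 pos [0.5999 0.0011 0.1045] rpy [ 1.7992e+02 -5.0000e-02 -1.6734e+02] grip 0.0391 F [-0.5  0.2 -1.8]
shift [ 0.0005  0.     -0.0015] turn [ 0.08 -0.05  0.11] rows>= 0.0
```

```bash
python3 -m creep '[[0,0,0.0015,0,0,0,0.03],[0,0,0.001,0,0,0,0.03]]'; python3 g.py 0.5995 0.001 0.106 192.55
```

```text
time_s: 12.32
eef_pos: [0.6003, 0.0011, 0.1024]
tool_rot: [3.14, 0.0, -2.921]
force: [-0.5, -0.8, -0.9]
grip_width: 0.0396
t 12.32 pos [0.6003 0.0011 0.1024] rpy [ 1.7993e+02  1.0000e-02 -1.6734e+02] grip 0.0396 F [-0.5 -0.8 -0.9]
shift [ 0.0008  0.0001 -0.0036] turn [0.07 0.01 0.11] rows>= 0.1
```

Run:
```python
from h import *
d=grab("side","s4");crop(d,285,180,65,65,10,"s4.png")
```

```text
(no output)
```

View pics/s4.png

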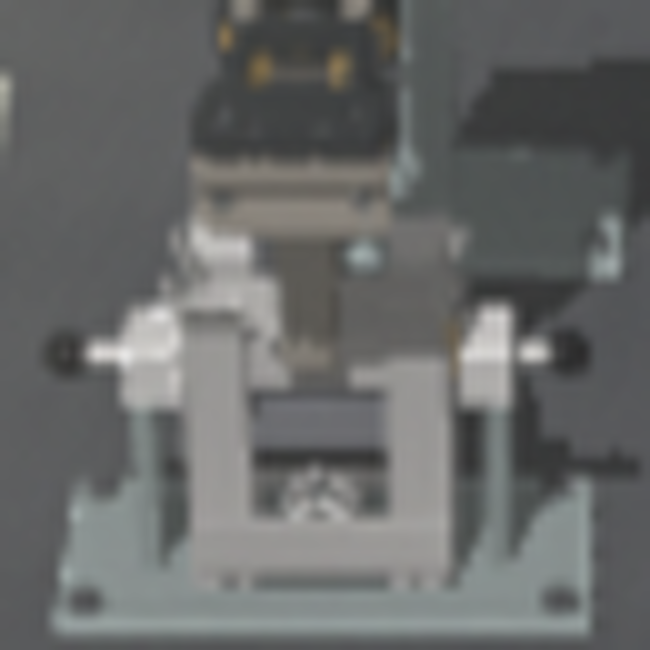

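```bash
python3 -m creep '[[0,0,0,0,0,0,0.054],[0,0,0,0,0,0,0.054],[0,0,-0.004,0,0,0,0.054],[0,0,-0.02,0,0,0,0.054],[0,0,-0.04,0,0,0,0.054]]'; python3 g.py 0.4415 -0.221 0.2 176.2
python3 - <<'E'
from h import *
d=grab("side","s5");crop(d,285,180,65,65,10,"s5.png")
E
```

```text
time_s: 13.0
eef_pos: [0.5991, 0.001, 0.1663]
tool_rot: [3.14, -0.004, -2.921]
force: [-0.8, 0.7, 0.6]
grip_width: 0.0539
t 13.0 pos [0.5991 0.001  0.1663] rpy [ 179.9    -0.22 -167.34] grip 0.0539 F [-0.8  0.7  0.6]
shift [ 0.2025 -0.182  -0.0332] turn [ 0.07 -0.24 16.46] rows>= 4.4
```

View pics/s5.png

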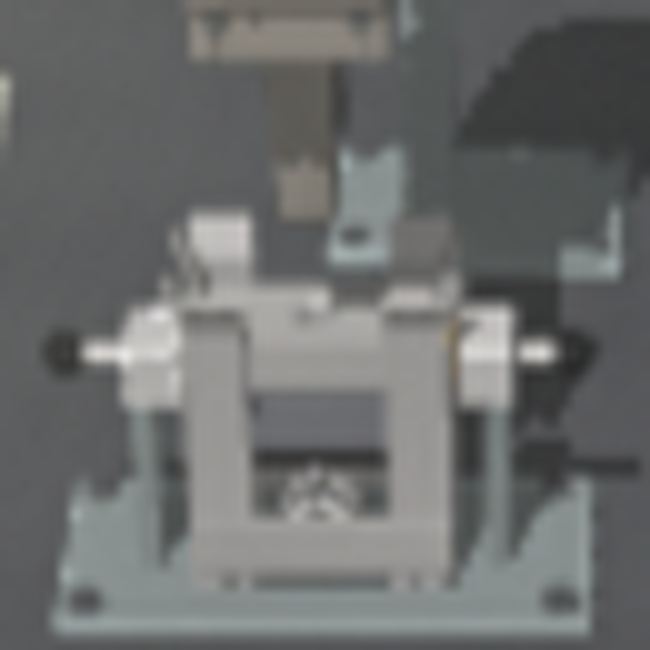

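Run:
```python
from h import *
t=load("t0");d=load("s0")
crop(t,330,240,80,50,9,"t0p.png");crop(d,360,170,60,70,8,"s0q.png")
```

```text
(no output)
```

View pics/t0p.png

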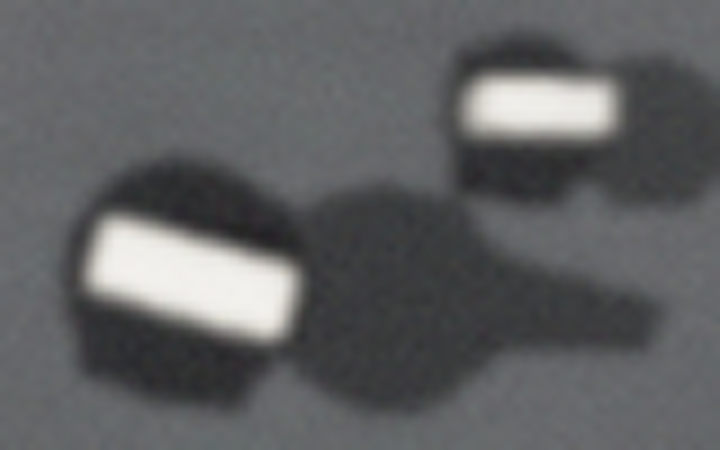

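View pics/s0q.png

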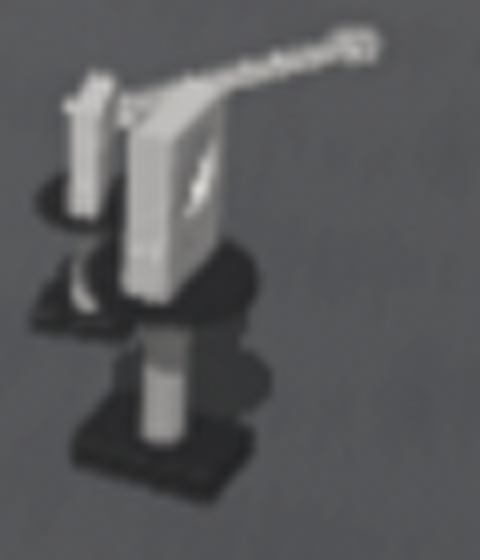

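Run:
```python
from h import *
t=load("t0");d=load("s0")
T=lambda x,y:((x+.5)/9-.5+330,(y+.5)/9-.5+240)
S=lambda x,y:((x+.5)/8-.5+360,(y+.5)/8-.5+170)
for nm,a,b in (("big top",T(197,275),S(178,110)),("big left corner +x+y",T(107,212),S(128,128)),("big far right",T(303,262),S(190,85)),("small top",T(543,103),S(93,90))):
    print(nm,*two(t,a,d,b))
print("big foot side view corners z0/25", [onz(d,*S(*p),.012).round(3) for p in((75,450),(205,495),(255,440))])
print("small guard center", onz(t,*T(524,108),.072), "r", [onz(t,*T(*p),.072).round(4) for p in((524,32),(450,80))])
print("small foot -x edge", [onz(t,*T(*p),.012).round(4) for p in((455,188),(580,202))])
print("small foot side view",[onz(d,*S(*p),z).round(4) for p,z in(((30,325),.0),((130,340),.0))])
```

```text
big top [ 0.38896687 -0.10771586  0.1843173 ] 0.00036568304946955015
big left corner +x+y [ 0.40759247 -0.08114009  0.1873199 ] 0.001240292168943553
big far right [ 0.39010642 -0.14005514  0.18022862] 0.005066597899495849
small top [ 0.44185796 -0.21960386  0.13148053] 0.0001147347845290978
big foot side view corners z0/25 [array([ 0.426, -0.09 ,  0.012]), array([ 0.363, -0.067,  0.012]), array([ 0.346, -0.116,  0.012])]
small guard center [ 0.44377514 -0.22075454  0.072     ] r [array([ 0.4686, -0.2217,  0.072 ]), array([ 0.4533, -0.197 ,  0.072 ])]
small foot -x edge [array([ 0.4205, -0.2036,  0.012 ]), array([ 0.4151, -0.2457,  0.012 ])]
small foot side view [array([ 0.4681, -0.2143,  0.    ]), array([ 0.4177, -0.2107,  0.    ])]
```

```bash
python3 -m creep '[[0,0,-0.05,0,0,0,0.07],[0.045,-0.04,-0.01,0,0,0,0.07],[0.045,-0.04,0,0,0,0,0.07],[0.045,-0.04,0,0,0,0,0.07],[0.04,-0.035,0,0,0,8,0.07]]'; python3 g.py 0.442 -0.2205 0.22 176
```

```text
time_s: 13.68
eef_pos: [0.4673, -0.1905, 0.2373]
tool_rot: [3.142, 0.017, -3.055]
force: [0.3, -0.6, 0.4]
grip_width: 0.07
t 13.68 pos [ 0.4673 -0.1905  0.2373] rpy [ 180.      0.99 -175.03] grip 0.07 F [ 0.3 -0.6  0.4]
shift [ 0.0281 -0.0277  0.0168] turn [0.08 0.99 8.97] rows>= 0.8
```

```bash
python3 -m creep '[[0.02,-0.02,0,0,0.9,0,0.07],[0,0,0,0,0,8,0.07],[0,0,0,0,0,0,0.07]]'; python3 g.py 0.442 -0.2205 0.16 176
```

```text
time_s: 14.05
eef_pos: [0.4457, -0.2176, 0.2389]
tool_rot: [-3.141, 0.005, 3.076]
force: [0.5, 0.2, 0.3]
grip_width: 0.0701
t 14.05 pos [ 0.4457 -0.2176  0.2389] rpy [-179.95    0.27  176.22] grip 0.0701 F [0.5 0.2 0.3]
shift [ 0.0039 -0.0031  0.0789] turn [-0.05  0.27  0.22] rows>= 1.3
```

```bash
python3 -m creep '[[0.0039,-0.0031,0.03,0,0.2,0.2,0.07],[0,0,0.03,0,0,0,0.07],[0,0,0.01,0,0,0,0.07]]'; python3 g.py 0.442 -0.2205 0.14 176
python3 - <<'E'
from h import *
t=grab("top","t6");d=grab("side","s6");crop(d,340,120,90,110,6,"s6.png");crop(t,320,200,120,100,6,"t6.png")
E
```

```text
time_s: 14.42
eef_pos: [0.4442, -0.22, 0.1692]
tool_rot: [-3.14, 0.007, 3.083]
force: [-0.2, -0.4, 0.8]
grip_width: 0.0698
t 14.43 pos [ 0.4442 -0.22    0.1692] rpy [-179.9     0.38  176.62] grip 0.0698 F [-0.2 -0.4  0.8]
shift [ 0.0024 -0.0006  0.0292] turn [-0.1   0.38  0.62] rows>= 0.5
```

View pics/s6.png

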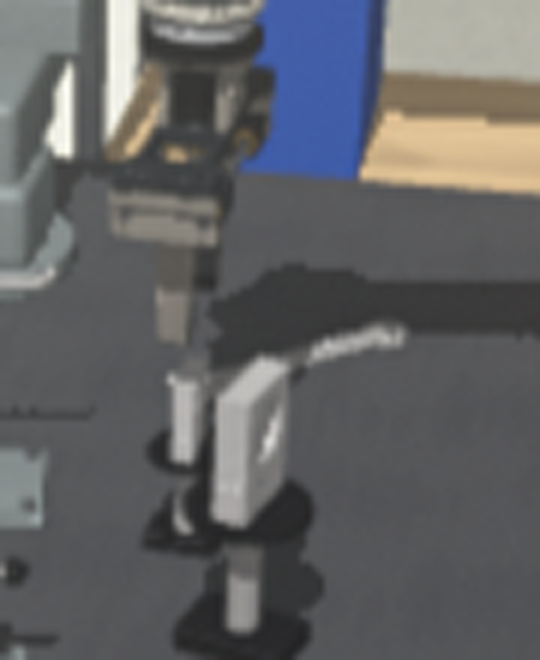

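View pics/t6.png

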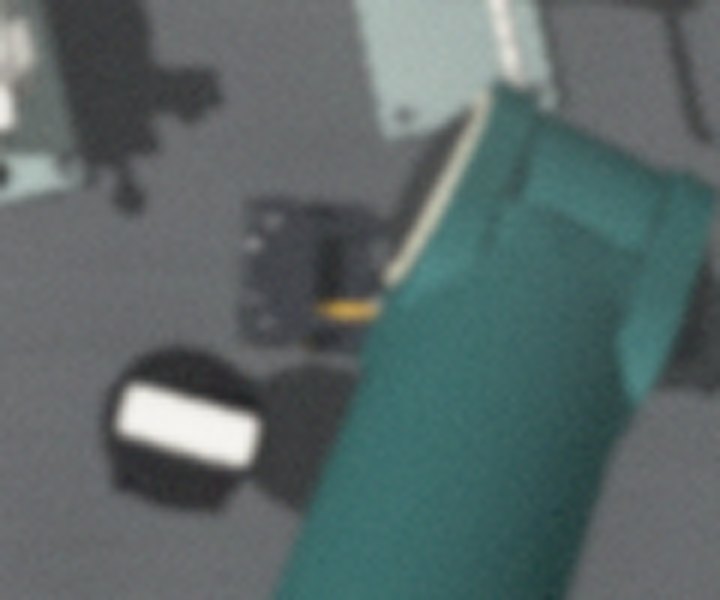

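Run:
```python
from h import *
d=load("s6")
p=np.array([.4442,-.22,.1692]);M=R.from_euler('xyz',np.radians([-179.9,.38,176.6])).as_matrix()
f=lambda q:((q-np.array([340,120]))*6+2.5).round(0)
print("finger",[f(proj(d,p+M@[w,o,0])) for w in(-.01,.01) for o in(.035,.053)])
m=R.from_euler('z',-4,degrees=True).as_matrix()
for O in([.442,-.2205,0],[.444,-.2205,0]):
  print("handle top near corners",[f(proj(d,O+m@[x,y,.128])) for x in(.007,-.007) for y in(.02,-.02)])
  print("handle bottom near",[f(proj(d,O+m@[x,.02,.072])) for x in(.007,-.007)])
```

```text
finger [array([160., 336.]), array([153., 349.]), array([192., 340.]), array([185., 353.])]
handle top near corners [array([171., 384.]), array([186., 356.]), array([193., 387.]), array([207., 359.])]
handle bottom near [array([169., 462.]), array([190., 465.])]
handle top near corners [array([168., 384.]), array([183., 356.]), array([190., 387.]), array([204., 359.])]
handle bottom near [array([166., 461.]), array([187., 464.])]
```

```bash
python3 -m creep '[[0.0024,-0.0005,0.02,0,0.35,-0.4,0.07],[0,0,0.02,0,0,0,0.07],[0,0,0.012,0,0,0,0.07]]'; python3 g.py 0.4418 -0.2205 0.075 176
```

```text
time_s: 14.9
eef_pos: [0.4462, -0.2216, 0.1207]
tool_rot: [-3.138, 0.009, 3.093]
force: [0.5, 0.4, -0.8]
grip_width: 0.0699
t 14.9 pos [ 0.4462 -0.2216  0.1207] rpy [-179.77    0.51  177.2 ] grip 0.0699 F [ 0.5  0.4 -0.8]
shift [0.0048 0.0011 0.0457] turn [-0.22  0.51  1.2 ] rows>= 0.7
```

```bash
python3 -m creep '[[0.005,0.001,0.014,-0.2,0.6,1.2,0.07],[0.0008,0,0.012,0,0.1,0.2,0.07]]'; python3 g.py 0.4418 -0.2205 0.075 176
```

```text
time_s: 15.15
eef_pos: [0.4414, -0.2206, 0.0946]
tool_rot: [-3.141, -0.002, 3.068]
force: [-0.4, -0.9, -1.0]
grip_width: 0.0699
t 15.15 pos [ 0.4414 -0.2206  0.0946] rpy [-1.7996e+02 -9.0000e-02  1.7576e+02] grip 0.0699 F [-0.4 -0.9 -1. ]
shift [-0.0005  0.0001  0.0196] turn [-0.04 -0.09 -0.24] rows>= 0.3
```

```bash
python3 -m creep '[[0,0,0.01,0,0,-0.2,0.07],[0,0,0.009,0,0,0,0.07]]'; python3 g.py 0.4418 -0.2205 0.0745 176
```

```text
time_s: 15.4
eef_pos: [0.4415, -0.2206, 0.0744]
tool_rot: [-3.141, -0.001, 3.071]
force: [1.0, -0.6, 0.2]
grip_width: 0.0705
t 15.4 pos [ 0.4415 -0.2206  0.0744] rpy [-1.7996e+02 -9.0000e-02  1.7598e+02] grip 0.0705 F [ 1.  -0.6  0.2]
shift [-0.0003  0.0001 -0.0001] turn [-0.04 -0.09 -0.02] rows>= 0.0
```

```bash
python3 -m creep '[[0,0,0,0,0,0,0.03],[0,0,0,0,0,0,0.03],[0,0,0,0,0,0,0.03]]' 50; python3 g.py 0.4418 -0.2205 0.075 176;python3 - <<'E'
from h import *
t=grab("top","t7");d=grab("side","s7");crop(d,340,120,90,110,6,"s7.png");crop(t,320,200,120,100,6,"t7.png")
E
```

```text
time_s: 15.78
eef_pos: [0.4414, -0.2207, 0.074]
tool_rot: [-3.141, -0.002, 3.071]
force: [0.0, 0.4, -0.2]
grip_width: 0.0423
t 15.78 pos [ 0.4414 -0.2207  0.074 ] rpy [-1.7996e+02 -1.1000e-01  1.7597e+02] grip 0.0423 F [ 0.   0.4 -0.2]
shift [-0.0004  0.0003 -0.001 ] turn [-0.04 -0.11 -0.03] rows>= 0.0
```

View pics/s7.png

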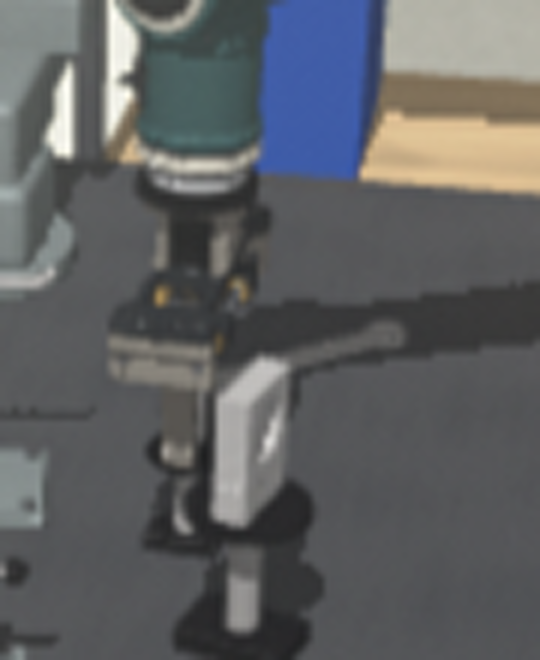

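```bash
python3 -m creep '[[0,0,0,0,0,0,0.03],[0,0,-0.01,0,0,0,0.03]]' 50; python3 g.py 0.4418 -0.2205 0.2 176
```

```text
time_s: 16.12
eef_pos: [0.4405, -0.2203, 0.0837]
tool_rot: [-3.141, -0.004, 3.071]
force: [-0.9, -0.0, -1.5]
grip_width: 0.0399
t 16.12 pos [ 0.4405 -0.2203  0.0837] rpy [-179.99   -0.23  175.97] grip 0.0399 F [-0.9 -0.  -1.5]
shift [-8.000e-04 -1.000e-04 -1.163e-01] turn [-0.01 -0.23 -0.03] rows>= 1.9
```

```bash
python3 -m creep '[[0,0,-0.05,0,0,0,0.03],[0,0,-0.06,0,0,0,0.03],[0,0,-0.05,0,0,0,0.03],[-0.02,0.03,-0.01,0,0,0,0.03],[-0.03,0.045,0,0,0,0,0.03]]' 50; python3 g.py 0.6 0.0005 0.25 192.55
```

```text
time_s: 16.75
eef_pos: [0.4946, -0.1515, 0.2622]
tool_rot: [-3.141, -0.003, 3.061]
force: [1.1, -0.2, -2.9]
grip_width: 0.0399
t 16.75 pos [ 0.4946 -0.1515  0.2622] rpy [-1.7996e+02 -1.6000e-01  1.7539e+02] grip 0.0399 F [ 1.1 -0.2 -2.9]
shift [-0.0929  0.16    0.0118] turn [ -0.02  -0.17 -17.16] rows>= 3.0
```

```bash
python3 -m creep '[[-0.03,0.05,0,0,0,0,0.03],[-0.028,0.05,0,0,0,0,0.03],[-0.022,0.04,0,0,0,-8,0.03],[-0.005,0.01,0,0,0,-8,0.03],[0,0,0,0,0,-1,0.03]]' 50; python3 g.py 0.6 0.0005 0.23 192.55
```

```text
time_s: 17.38
eef_pos: [0.5922, 0.001, 0.264]
tool_rot: [3.141, -0.002, -2.912]
force: [-0.3, -0.6, -2.6]
grip_width: 0.0399
t 17.38 pos [0.5922 0.001  0.264 ] rpy [ 1.7995e+02 -1.2000e-01 -1.6686e+02] grip 0.0399 F [-0.3 -0.6 -2.6]
shift [-0.0075 -0.0023  0.034 ] turn [ 0.05 -0.12  0.59] rows>= 0.6
```

```bash
python3 -m creep '[[-0.0075,-0.0023,0.02,0,0,0.5,0.03],[0,0,0.018,0,0,0,0.03]]' 50; python3 g.py 0.6 0.0005 0.20 192.55
python3 - <<'E'
from h import *
d=grab("side","s8");crop(d,275,150,80,90,7,"s8.png")
E
```

```text
time_s: 17.62
eef_pos: [0.6004, -0.0016, 0.2252]
tool_rot: [-3.141, -0.0, -2.927]
force: [-0.7, 0.0, -3.8]
grip_width: 0.0398
t 17.62 pos [ 0.6004 -0.0016  0.2252] rpy [-1.7998e+02 -1.0000e-02 -1.6773e+02] grip 0.0398 F [-0.7  0.  -3.8]
shift [-0.0001  0.0022  0.0252] turn [-0.02 -0.01 -0.28] rows>= 0.4
```

View pics/s8.png

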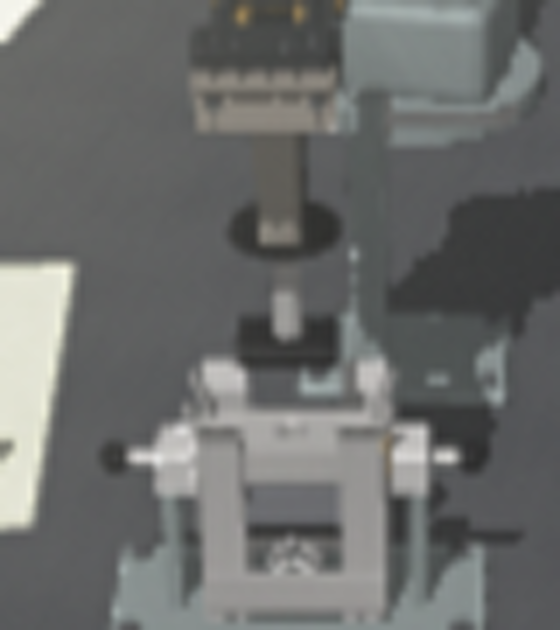

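```bash
python3 -m creep '[[0.0003,0.0022,0.012,0,0,-0.2,0.03],[0,0,0.013,0,0,0,0.03]]' 50; python3 g.py 0.6 0.0005 0.188 192.55
```

```text
time_s: 17.92
eef_pos: [0.5972, -0.0009, 0.1956]
tool_rot: [-3.142, -0.006, -2.926]
force: [0.0, 0.0, -3.6]
grip_width: 0.0399
t 17.93 pos [ 0.5972 -0.0009  0.1956] rpy [-180.     -0.32 -167.67] grip 0.0399 F [ 0.   0.  -3.6]
shift [-0.0031  0.0007  0.0076] turn [-0.   -0.32 -0.22] rows>= 0.1
```

```bash
python3 -m creep '[[-0.003,0.0007,0.004,0,-0.3,-0.2,0.03],[0,0,0.003,0,0,0,0.03]]' 50; python3 g.py 0.6 0.0005 0.18 192.55
```

```text
time_s: 18.18
eef_pos: [0.5997, 0.0004, 0.1872]
tool_rot: [3.141, -0.001, -2.923]
force: [-0.4, -0.1, -2.7]
grip_width: 0.0401
t 18.18 pos [5.997e-01 4.000e-04 1.872e-01] rpy [ 1.7999e+02 -8.0000e-02 -1.6748e+02] grip 0.0401 F [-0.4 -0.1 -2.7]
shift [-0.0004  0.0001  0.0072] turn [ 0.01 -0.08 -0.03] rows>= 0.1
```

```bash
python3 -m creep '[[-0.0002,0,0.004,0,0,0,0.03],[0,0,0.004,0,0,0,0.03]]' 60; python3 g.py 0.6 0.0005 0.157 192.55
```

```text
time_s: 18.42
eef_pos: [0.6015, 0.0006, 0.1808]
tool_rot: [-3.141, 0.003, -2.923]
force: [-0.4, 0.7, -3.0]
grip_width: 0.0395
t 18.43 pos [6.015e-01 6.000e-04 1.808e-01] rpy [-1.7998e+02  1.6000e-01 -1.6748e+02] grip 0.0395 F [-0.4  0.7 -3. ]
shift [0.0016 0.0003 0.0238] turn [-0.02  0.16 -0.03] rows>= 0.4
```

```bash
python3 -m creep '[[0,0,0.004,0,0,0,0.03],[0,0,0.004,0,0,0,0.03]]' 60; python3 g.py 0.6 0.0005 0.157 192.55
```

```text
time_s: 18.68
eef_pos: [0.6016, 0.0006, 0.1735]
tool_rot: [-3.141, 0.003, -2.923]
force: [-2.1, 0.4, 2.3]
grip_width: 0.0398
t 18.68 pos [6.016e-01 6.000e-04 1.735e-01] rpy [-179.98    0.19 -167.48] grip 0.0398 F [-2.1  0.4  2.3]
shift [0.0016 0.0003 0.0165] turn [-0.02  0.19 -0.03] rows>= 0.3
```

Run:
```python
from h import *
d=grab("side","s9");crop(d,275,150,80,90,7,"s9.png")
from plant import monitor
s=monitor.state();print(s["time_s"],s["eef_pos"],s["force"],s["moment"])
```

```text
18.725 [6.01538901e-01 5.44618029e-04 1.72946102e-01] [-0.59206085  0.27534742  1.67891489] [0.05008624 0.2832748  0.00632204]
```

View pics/s9.png

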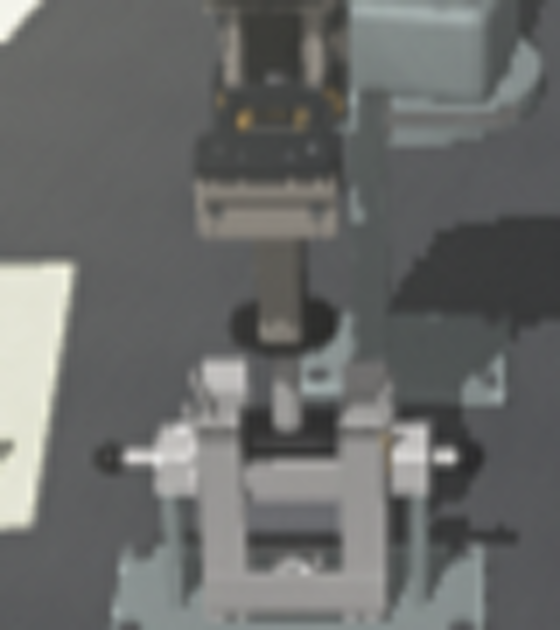

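```bash
python3 -m creep '[[0.0014,0,0.005,0,0.1,0,0.03],[0,0,0.004,0,0,0,0.03]]' 60; python3 g.py 0.6 0.0005 0.157 192.55
```

```text
time_s: 18.98
eef_pos: [0.6015, 0.0005, 0.165]
tool_rot: [-3.141, 0.005, -2.923]
force: [-1.8, 0.1, 6.9]
grip_width: 0.0398
t 18.98 pos [6.015e-01 5.000e-04 1.650e-01] rpy [-179.97    0.27 -167.48] grip 0.0398 F [-1.8  0.1  6.9]
shift [0.0015 0.0003 0.008 ] turn [-0.03  0.27 -0.03] rows>= 0.1
```

```bash
python3 -m creep '[[0.001,0,0.004,0,0.2,0,0.03],[0,0,0.003,0,0,0,0.03]]' 60; python3 g.py 0.6 0.0005 0.157 192.55;  python3 - <<'E'
from h import *
d=grab("side","s10");crop(d,275,150,80,90,7,"s10.png")
E
```

```text
time_s: 19.23
eef_pos: [0.6016, 0.0006, 0.1591]
tool_rot: [-3.141, 0.004, -2.923]
force: [-2.0, 0.2, 6.4]
grip_width: 0.0397
t 19.23 pos [6.016e-01 6.000e-04 1.591e-01] rpy [-179.97    0.21 -167.47] grip 0.0397 F [-2.   0.2  6.4]
shift [0.0016 0.0003 0.0021] turn [-0.03  0.21 -0.02] rows>= 0.0
```

View pics/s10.png

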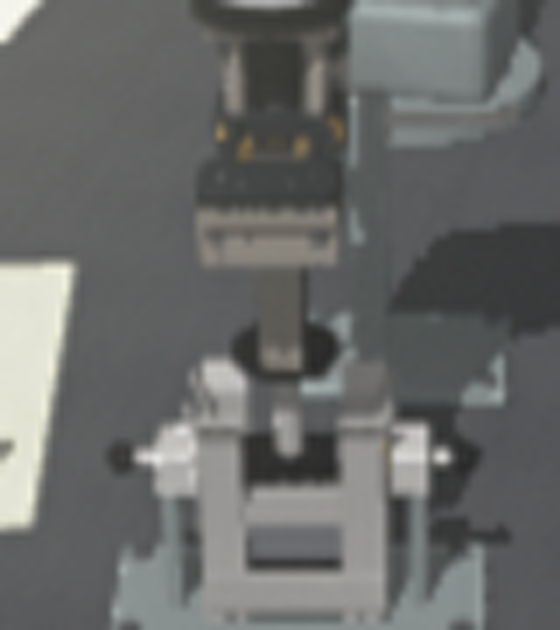

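```bash
python3 -m creep '[[0.001,0,0.003,0,0.2,0,0.03],[0,0,0.002,0,0,0,0.03]]' 60; python3 g.py 0.6 0.0005 0.155 192.55
```

```text
time_s: 19.52
eef_pos: [0.6017, 0.0006, 0.1552]
tool_rot: [-3.141, 0.003, -2.923]
force: [-2.6, 0.6, 7.9]
grip_width: 0.0396
t 19.52 pos [6.017e-01 6.000e-04 1.552e-01] rpy [-1.7997e+02  1.6000e-01 -1.6747e+02] grip 0.0396 F [-2.6  0.6  7.9]
shift [0.0017 0.0003 0.0002] turn [-0.03  0.16 -0.02] rows>= 0.0
```

```bash
python3 -m creep '[[0.0005,0,0.0015,0,0.1,0,0.03],[0,0,0.0005,0,0,0,0.03]]' 60; python3 g.py 0.6 0.0005 0.155 192.55;  python3 - <<'E'
from h import *
d=grab("side","s11");t=grab("top","t11");crop(d,285,180,65,65,10,"s11.png");crop(t,270,150,90,90,7,"t11.png")
E
```

```text
time_s: 19.77
eef_pos: [0.6018, 0.0006, 0.1548]
tool_rot: [-3.141, 0.002, -2.923]
force: [-2.4, -0.8, 8.5]
grip_width: 0.04
t 19.77 pos [6.018e-01 6.000e-04 1.548e-01] rpy [-1.7998e+02  1.3000e-01 -1.6747e+02] grip 0.04 F [-2.4 -0.8  8.5]
shift [ 0.0017  0.0003 -0.0002] turn [-0.02  0.13 -0.02] rows>= 0.0
```

View pics/s11.png

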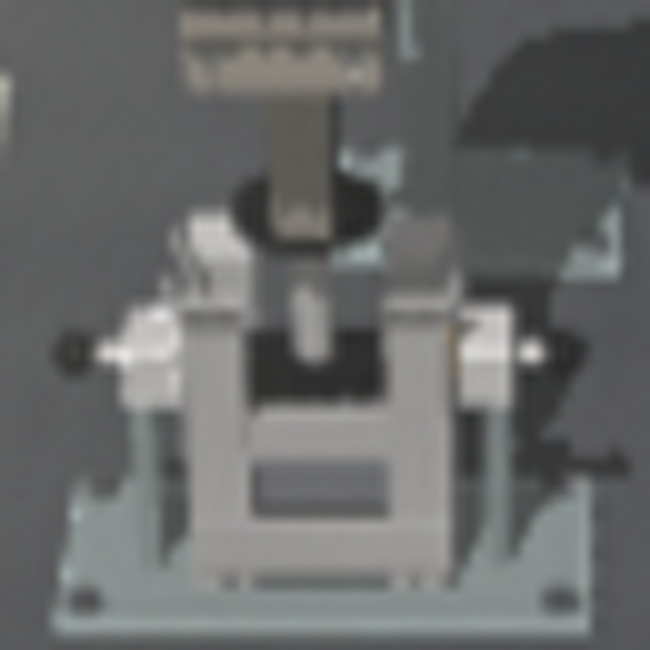

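Run:
```python
from h import *
d=load("s11")
m=R.from_euler('z',12.55,degrees=True).as_matrix();O=np.array([.6,.0005,0])
f=lambda q:((q-np.array([285,180]))*10+4.5).round(0)
for z in(.058,.060,.062,.064,.066,.08,.082,.084,.086): print(z,f(proj(d,O+m@[0,.02,z])),"foot",f(proj(d,O+m@[0,.017,z])))
print([f(proj(d,O+m@[x,0,.0935])) for x in(-.094,.094)], f(proj(d,O+m@[0,.045,.0])),f(proj(d,O+m@[0,.045,.01])))
```

```text
0.058 [318. 467.] foot [319. 462.]
0.06 [318. 462.] foot [318. 457.]
0.062 [318. 457.] foot [318. 453.]
0.064 [318. 452.] foot [318. 448.]
0.066 [318. 448.] foot [318. 443.]
0.08 [316. 414.] foot [317. 409.]
0.082 [316. 409.] foot [316. 405.]
0.084 [316. 404.] foot [316. 400.]
0.086 [316. 400.] foot [316. 395.]
[array([586., 350.]), array([ 51., 352.])] [320. 643.] [319. 620.]
```

```bash
python3 -m creep '[[0.0005,0,-0.004,0,0,0,0.03],[0.0005,0,-0.008,0,0,0,0.03],[0,0,-0.015,0,0,0,0.03]]' 60; python3 g.py 0.6 0.0005 0.25 192.55;  python3 - <<'E'
from h import *
d=grab("side","s12");crop(d,285,180,65,65,10,"s12.png")
E
```

```text
time_s: 20.25
eef_pos: [0.5992, 0.0002, 0.1807]
tool_rot: [-3.142, -0.002, -2.923]
force: [0.2, -0.9, -3.1]
grip_width: 0.0396
t 20.25 pos [5.992e-01 2.000e-04 1.807e-01] rpy [-1.8000e+02 -9.0000e-02 -1.6747e+02] grip 0.0396 F [ 0.2 -0.9 -3.1]
shift [-0.0007  0.0001 -0.0693] turn [-0.   -0.09 -0.02] rows>= 1.1
```

View pics/s12.png

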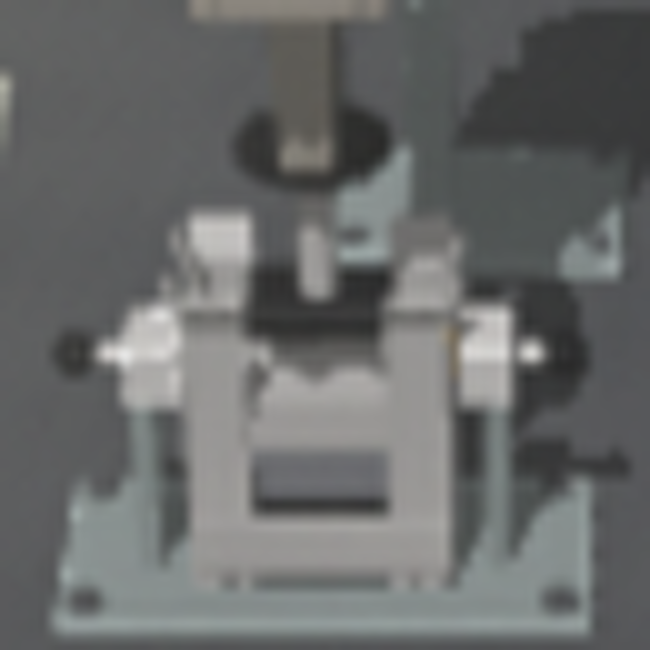

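```bash
python3 -m creep '[[0,0,-0.03,0,0,0,0.03],[0,0,-0.04,0,0,0,0.03],[0,-0.03,-0.02,0,0,0,0.03],[0,-0.05,0,0,0,0,0.03],[0.01,-0.055,0,0,0,0,0.03]]' 60; python3 g.py 0.5005 -0.2716 0.25 190.1
python3 - <<'E'
from h import *
t=load("t0");d=load("s0")
im=t["pixels"].astype(float); P=[]
for v in range(192,214):
    row=gaussian_filter(im,[.5,.5,0])[v,395:415]; w=(row[:,0]-row[:,1]*.93)  # steel less green than base
    r=row[:,0]; b=np.median(r); w=np.clip(row[:,0]-b-8,0,None)
    u=395+w.argmax()
    lo=max(0,w.argmax()-3);hi=w.argmax()+4; uu=395+(np.arange(lo,min(hi,20))@w[lo:hi])/w[lo:hi].sum()
    p=onz(t,uu,v,.162); dx=p[:2]-[.6236,-.2497]; c,s=np.cos(np.radians(10.1)),np.sin(np.radians(10.1))
    print(v,round(uu,2),w.max().round(0),p[:2].round(4),"local",(1000*np.array([c*dx[0]+s*dx[1],-s*dx[0]+c*dx[1]])).round(1))
crop(d,320,155,40,25,16,"s0peg.png")
E
```

```text
time_s: 20.92
eef_pos: [0.6217, -0.1298, 0.2769]
tool_rot: [3.14, 0.004, -2.911]
force: [-0.3, -0.0, -2.8]
grip_width: 0.0398
t 20.93 pos [ 0.6217 -0.1298  0.2769] rpy [ 179.92    0.25 -166.77] grip 0.0398 F [-0.3 -0.  -2.8]
shift [ 0.1506 -0.1104  0.0261] turn [0.09 0.25 3.13] rows>= 3.0
192 401.08 72.0 [ 0.6047 -0.2533] local [-19.3  -0.2]
193 401.22 91.0 [ 0.6018 -0.2535] local [-22.1   0. ]
194 401.34 106.0 [ 0.599  -0.2538] local [-25.    0.3]
195 401.45 106.0 [ 0.5961 -0.254 ] local [-27.8   0.6]
196 401.65 99.0 [ 0.5933 -0.2544] local [-30.7   0.7]
197 401.91 88.0 [ 0.5904 -0.255 ] local [-33.6   0.6]
198 402.12 77.0 [ 0.5875 -0.2555] local [-36.5   0.6]
199 402.26 61.0 [ 0.5847 -0.2557] local [-39.4   0.9]
200 402.37 49.0 [ 0.5819 -0.2559] local [-42.2   1.2]
201 402.56 39.0 [ 0.579  -0.2563] local [-45.1   1.3]
202 402.74 36.0 [ 0.5762 -0.2567] local [-47.9   1.4]
203 403.04 38.0 [ 0.5733 -0.2574] local [-50.8   1.2]
204 403.29 43.0 [ 0.5705 -0.258 ] local [-53.7   1.1]
205 403.43 39.0 [ 0.5677 -0.2583] local [-56.6   1.3]
206 403.63 33.0 [ 0.5648 -0.2587] local [-59.4   1.4]
207 404.03 34.0 [ 0.562  -0.2597] local [-62.4   0.9]
208 404.26 40.0 [ 0.5592 -0.2603] local [-65.3   0.9]
209 404.38 40.0 [ 0.5563 -0.2605] local [-68.1   1.2]
210 404.55 34.0 [ 0.5535 -0.2608] local [-71.    1.3]
211 404.74 25.0 [ 0.5507 -0.2612] local [-73.8   1.4]
212 404.98 18.0 [ 0.5479 -0.2618] local [-76.7   1.4]
213 405.15 13.0 [ 0.545  -0.2621] local [-79.5   1.5]
```

View pics/s0peg.png

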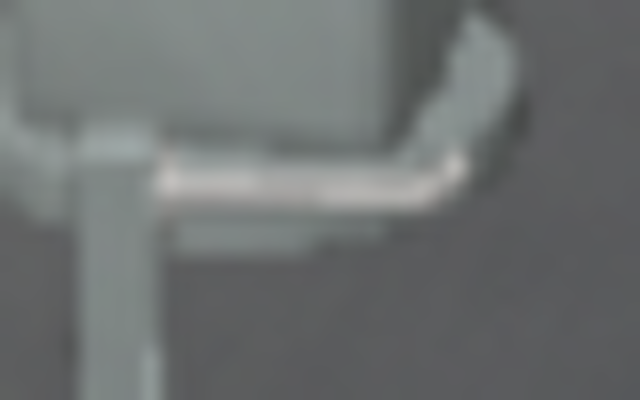

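```bash
python3 - <<'E'
from h import *
d=load("s0")
f=lambda q:((q-np.array([320,155]))*16+7.5).round(0)
for p in([.6138,-.2505,.16],[.574,-.2572,.16],[.5487,-.2618,.16],[.5389,-.2640,.166]): print(f(proj(d,p)))
E
python3 -m creep '[[0.045,-0.034,0,0,0,1,0.03],[0.045,-0.034,0,0,0,1,0.03],[0.045,-0.03,0.005,0,0,1,0.03],[0.01,-0.01,0.01,0,0,0,0.03]]' 60; python3 g.py 0.5005 -0.2705 0.2 189.8
```

```text
[154. 194.]
[318. 197.]
[423. 198.]
[464. 175.]
time_s: 21.42
eef_pos: [0.4981, -0.2752, 0.2613]
tool_rot: [-3.139, 0.005, -2.972]
force: [-0.6, 0.1, -3.1]
grip_width: 0.0396
t 21.43 pos [ 0.4981 -0.2752  0.2613] rpy [-179.85    0.29 -170.27] grip 0.0396 F [-0.6  0.1 -3.1]
shift [-0.0028  0.0044  0.0613] turn [-0.15  0.29 -0.07] rows>= 1.0
```

```bash
python3 -m creep '[[-0.0028,0.0044,0.05,-0.1,0.3,0,0.03],[0,0,0.045,0,0,0,0.03],[0,0,0.03,0,0,0,0.03]]' 60; python3 g.py 0.5005 -0.2705 0.1285 189.8
```

```text
time_s: 21.8
eef_pos: [0.5029, -0.2719, 0.1356]
tool_rot: [-3.138, 0.007, -2.973]
force: [0.1, -0.1, -3.0]
grip_width: 0.0395
t 21.8 pos [ 0.5029 -0.2719  0.1356] rpy [-179.77    0.4  -170.35] grip 0.0395 F [ 0.1 -0.1 -3. ]
shift [0.0021 0.0018 0.007 ] turn [-0.23  0.4  -0.15] rows>= 0.1
```

```bash
python3 -m creep '[[0.0021,0.0018,0.007,-0.2,0.4,-0.1,0.03],[0,0,0,0,0,0,0.03]]' 60; python3 g.py 0.5005 -0.2705 0.1285 189.8
python3 - <<'E'
from h import *
d=grab("side","s13");t=grab("top","t13");crop(d,310,120,80,80,8,"s13.png");crop(t,360,160,90,80,7,"t13.png")
E
```

```text
time_s: 22.05
eef_pos: [0.5001, -0.2687, 0.1265]
tool_rot: [3.139, -0.004, -2.969]
force: [0.7, -0.5, -1.9]
grip_width: 0.0395
t 22.05 pos [ 0.5001 -0.2687  0.1265] rpy [ 179.87   -0.21 -170.13] grip 0.0395 F [ 0.7 -0.5 -1.9]
shift [-0.     -0.0018 -0.002 ] turn [ 0.13 -0.21  0.07] rows>= 0.0
```

View pics/s13.png

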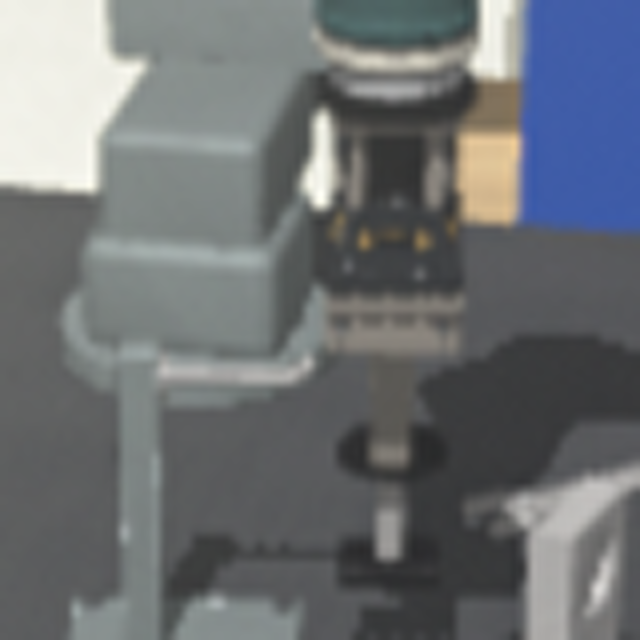

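View pics/t13.png

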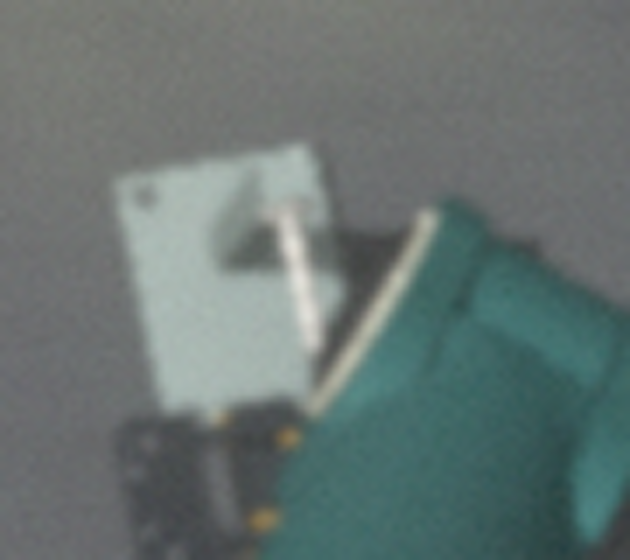

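Run:
```python
from h import *
d=load("s13")
f=lambda q:((q-np.array([310,120]))*8+3.5).round(0)
p=np.array([.5001,-.2687,.1265])
print("guard top c",f(proj(d,p+[0,0,-.0018])),"bot",f(proj(d,p+[0,0,-.0078])))
m=R.from_euler('z',9.8,degrees=True).as_matrix()
print("foot near bottom corners",[f(proj(d,p+m@[x,.017,-.0738])) for x in(-.025,.025)],"far",[f(proj(d,p+m@[x,-.017,-.0618])) for x in(-.025,.025)])
print("guard extents",[f(proj(d,p+m@[x,0,-.0018])) for x in(-.027,.027)],[f(proj(d,p+m@[0,y,-.0018])) for y in(-.027,.027)])
print("peg",[f(proj(d,q)) for q in([.6138,-.2505,.16],[.5487,-.2618,.16])])
```

```text
guard top c [390. 446.] bot [390. 457.]
foot near bottom corners [array([438., 591.]), array([338., 589.])] far [array([438., 538.]), array([339., 536.])]
guard extents [array([445., 447.]), array([336., 445.])] [array([391., 422.]), array([390., 471.])]
peg [array([157., 377.]), array([291., 379.])]
```

```bash
python3 -m creep '[[-0.006,-0.002,-0.0027,0.1,-0.2,0.1,0.03],[-0.006,0,0,0,0,0,0.03]]' 60; python3 g.py 0.5231 -0.2668 0.129 189.8
```

```text
time_s: 22.4
eef_pos: [0.5148, -0.2699, 0.1328]
tool_rot: [-3.139, 0.006, -2.972]
force: [0.3, -0.4, -2.5]
grip_width: 0.0397
t 22.4 pos [ 0.5148 -0.2699  0.1328] rpy [-179.83    0.32 -170.27] grip 0.0397 F [ 0.3 -0.4 -2.5]
shift [-0.0086  0.0017  0.0039] turn [-0.17  0.32 -0.08] rows>= 0.2
```

```bash
python3 -m creep '[[-0.0045,0.0015,0.0035,-0.15,0.3,0,0.03],[-0.003,0,0.0003,0,0,0,0.03]]' 60; python3 g.py 0.5231 -0.2668 0.129 189.8
```

```text
time_s: 22.65
eef_pos: [0.5235, -0.2668, 0.1296]
tool_rot: [-3.141, 0.002, -2.971]
force: [0.0, -0.1, -2.5]
grip_width: 0.0396
t 22.65 pos [ 0.5235 -0.2668  0.1296] rpy [-1.7995e+02  1.0000e-01 -1.7023e+02] grip 0.0396 F [ 0.  -0.1 -2.5]
shift [0.0004 0.0001 0.0006] turn [-0.05  0.1  -0.04] rows>= 0.0
```

Aligned; now threading over the peg, in small rows.

```bash
python3 -m creep '[[-0.008,0,0.0003,0,0.1,0,0.03],[-0.008,0,0,0,0,0,0.03]]' 60; python3 g.py 0.5389 -0.2641 0.1285 189.8
```

```text
time_s: 22.9
eef_pos: [0.54, -0.2639, 0.1291]
tool_rot: [-3.141, -0.001, -2.971]
force: [-0.7, 0.2, -3.4]
grip_width: 0.04
t 22.9 pos [ 0.54   -0.2639  0.1291] rpy [-1.7996e+02 -4.0000e-02 -1.7025e+02] grip 0.04 F [-0.7  0.2 -3.4]
shift [0.0011 0.     0.0006] turn [-0.04 -0.04 -0.05] rows>= 0.0
```

```bash
python3 -m creep '[[-0.008,0,0.0003,0,0,0,0.03],[-0.008,0,0,0,0,0,0.03]]' 60; python3 g.py 0.5566 -0.2609 0.128 189.8
```

```text
time_s: 23.15
eef_pos: [0.557, -0.2609, 0.1286]
tool_rot: [-3.141, -0.001, -2.971]
force: [0.6, -0.2, -2.6]
grip_width: 0.0395
t 23.15 pos [ 0.557  -0.2609  0.1286] rpy [-1.7997e+02 -4.0000e-02 -1.7024e+02] grip 0.0395 F [ 0.6 -0.2 -2.6]
shift [0.0004 0.0001 0.0006] turn [-0.03 -0.04 -0.04] rows>= 0.0
```

```bash
python3 -m creep '[[-0.008,0,0.001,0,0,0,0.03],[-0.007,0,0.001,0,0,0,0.03]]' 60; python3 g.py 0.5724 -0.2581 0.1165 189.8
python3 - <<'E'
from h import *
d=grab("side","s14");t=grab("top","t14");crop(d,310,120,80,80,8,"s14.png");crop(t,360,160,90,80,7,"t14.png")
E
```

```text
time_s: 23.4
eef_pos: [0.573, -0.2581, 0.1264]
tool_rot: [-3.141, -0.001, -2.971]
force: [0.9, 0.0, -3.3]
grip_width: 0.0397
t 23.4 pos [ 0.573  -0.2581  0.1264] rpy [-1.7996e+02 -4.0000e-02 -1.7023e+02] grip 0.0397 F [ 0.9  0.  -3.3]
shift [0.0006 0.0001 0.0099] turn [-0.04 -0.04 -0.03] rows>= 0.2
```

View pics/s14.png

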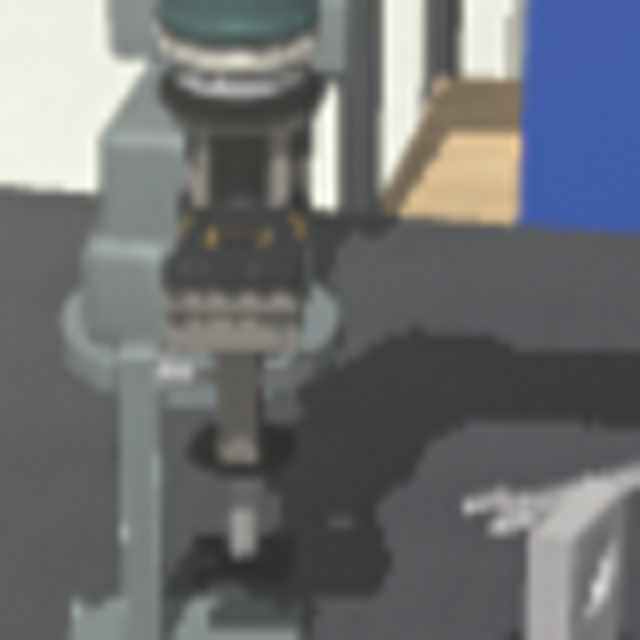

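View pics/t14.png

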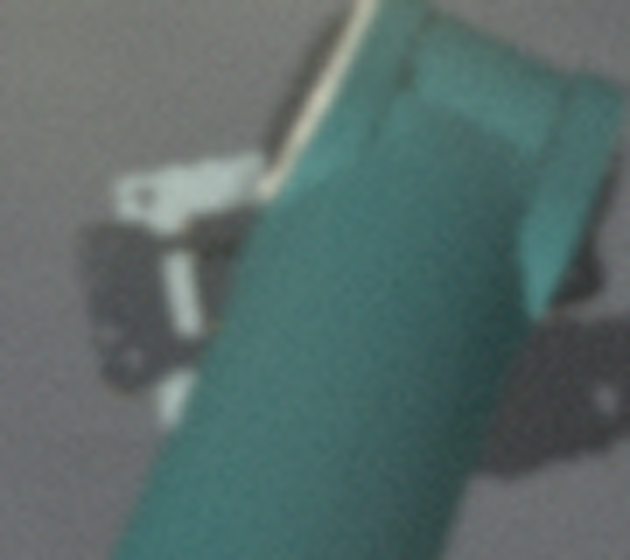

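```bash
python3 -m creep '[[0.0004,0,0.004,0,0,0,0.03],[0,0,0.003,0,0,0,0.03]]' 60; python3 g.py 0.5724 -0.2581 0.1165 189.8
```

```text
time_s: 23.75
eef_pos: [0.5725, -0.2581, 0.1189]
tool_rot: [-3.141, -0.001, -2.971]
force: [0.2, 0.0, -2.9]
grip_width: 0.0395
t 23.75 pos [ 0.5725 -0.2581  0.1189] rpy [-1.7996e+02 -4.0000e-02 -1.7020e+02] grip 0.0395 F [ 0.2  0.  -2.9]
shift [0.0001 0.     0.0024] turn [-0.04 -0.04 -0.  ] rows>= 0.0
```

```bash
python3 -m creep '[[0,0,0.0015,0,0,0,0.03],[0,0,0.001,0,0,0,0.03]]' 60; python3 g.py 0.5724 -0.2581 0.1165 189.8
```

```text
time_s: 24.0
eef_pos: [0.5722, -0.2582, 0.1168]
tool_rot: [-3.141, -0.001, -2.971]
force: [-2.3, 2.0, 6.3]
grip_width: 0.0396
t 24.0 pos [ 0.5722 -0.2582  0.1168] rpy [-1.7999e+02 -5.0000e-02 -1.7023e+02] grip 0.0396 F [-2.3  2.   6.3]
shift [-0.0003  0.0001  0.0003] turn [-0.01 -0.05 -0.03] rows>= 0.0
```

```bash
python3 -m creep '[[0,0,-0.0006,0,0,0,0.03],[0,0,0,0,0,0,0.044],[0,0,0,0,0,0,0.05],[0,0,0,0,0,0,0.06],[0,0,0,0,0,0,0.064]]'; python3 g.py 0.5724 -0.2581 0.1165 189.8
python3 - <<'E'
from h import *
d=grab("side","s15");crop(d,310,120,80,80,8,"s15.png")
E
```

```text
time_s: 24.62
eef_pos: [0.5732, -0.259, 0.1186]
tool_rot: [-3.14, 0.002, -2.971]
force: [0.3, -0.3, -0.2]
grip_width: 0.0638
t 24.62 pos [ 0.5732 -0.259   0.1186] rpy [-1.7988e+02  1.0000e-01 -1.7025e+02] grip 0.0638 F [ 0.3 -0.3 -0.2]
shift [0.0006 0.001  0.0021] turn [-0.12  0.1  -0.05] rows>= 0.0
```

View pics/s15.png

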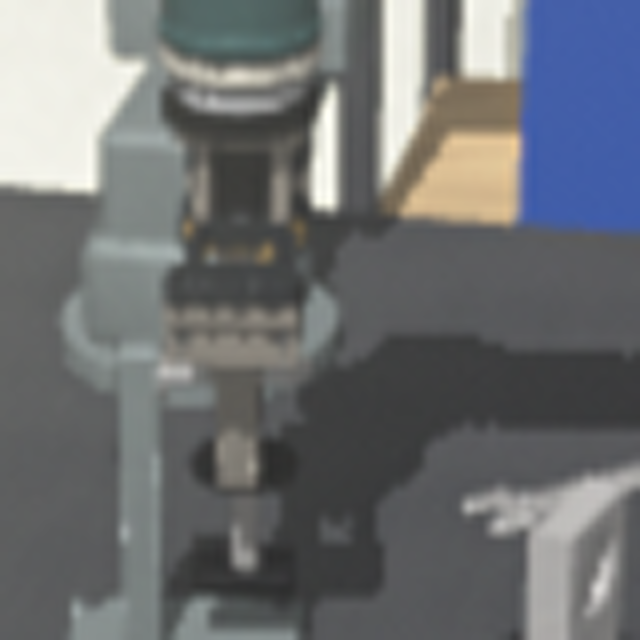

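```bash
python3 -m creep '[[0.0005,0.001,-0.01,0,0,0,0.066],[0,0,-0.02,0,0,0,0.066],[0,0,-0.03,0,0,0,0.066],[0,0,-0.03,0,0,0,0.066],[0,0,-0.03,0,0,0,0.066]]'; python3 g.py 0.45 0.1 0.3 189.8
python3 - <<'E'
from h import *
d=grab("side","s16");t=grab("top","t16");crop(d,310,120,80,80,8,"s16.png");crop(t,360,160,90,80,7,"t16.png")
E
```

```text
time_s: 25.3
eef_pos: [0.571, -0.2571, 0.2421]
tool_rot: [-3.141, -0.002, -2.971]
force: [-0.2, -0.5, -0.6]
grip_width: 0.0659
t 25.3 pos [ 0.571  -0.2571  0.2421] rpy [-1.7999e+02 -9.0000e-02 -1.7025e+02] grip 0.0659 F [-0.2 -0.5 -0.6]
shift [ 0.0589  0.3724 -0.0579] turn [-0.01 -0.09 -0.05] rows>= 6.1
```

View pics/s16.png

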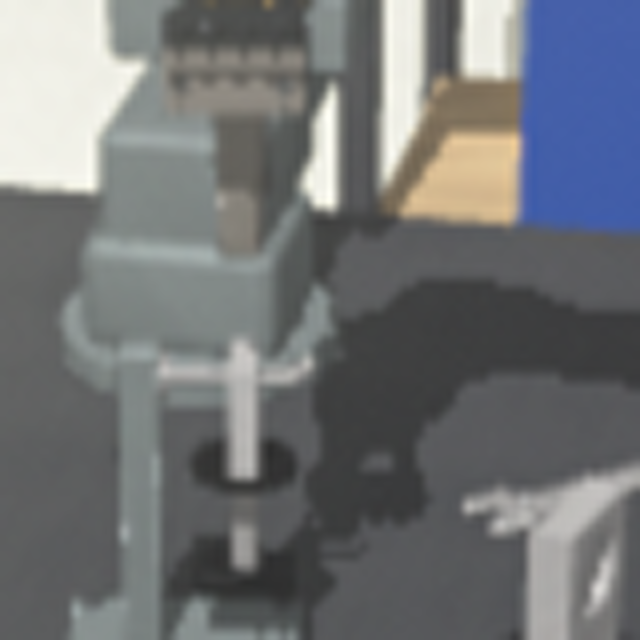

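```bash
python3 -m creep '[[0,0,-0.03,0,0,0,0.066],[0.03,0,-0.02,0,0,0,0.066],[0.04,0,0,0,0,0,0.066],[0.04,-0.03,0,0,0,0,0.066],[0,-0.02,0,0,0,0,0.066]]'; python3 -m creep '[[0,0,0,0,0,0,0.066],[0,0,0,0,0,0,0.066]]'
python3 - <<'E'
from h import *
d=grab("side","s17");t=grab("top","t17");crop(d,270,150,100,100,8,"s17.png");crop(t,280,160,150,110,5,"t17.png");crop(t,280,160,80,85,7,"t17m.png")
E
```

```text
time_s: 26.02
eef_pos: [0.4693, -0.3249, 0.2946]
tool_rot: [-3.14, 0.003, -2.967]
force: [0.4, 1.0, 0.3]
grip_width: 0.0664
time_s: 26.28
eef_pos: [0.4686, -0.3249, 0.2936]
tool_rot: [-3.141, 0.002, -2.969]
force: [-0.4, -0.2, -0.6]
grip_width: 0.0661
```

View pics/s17.png

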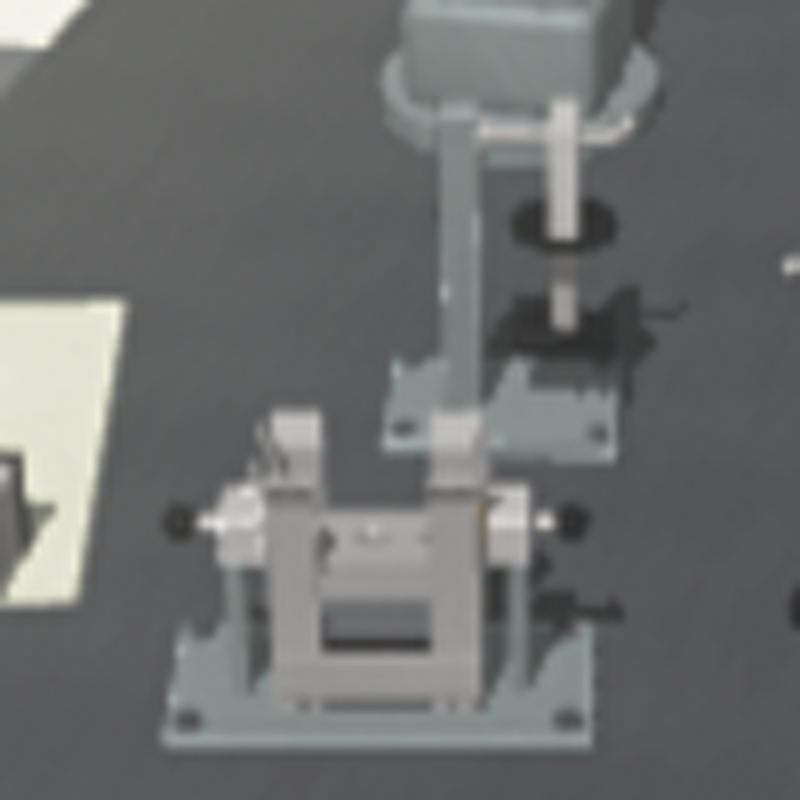

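View pics/t17.png

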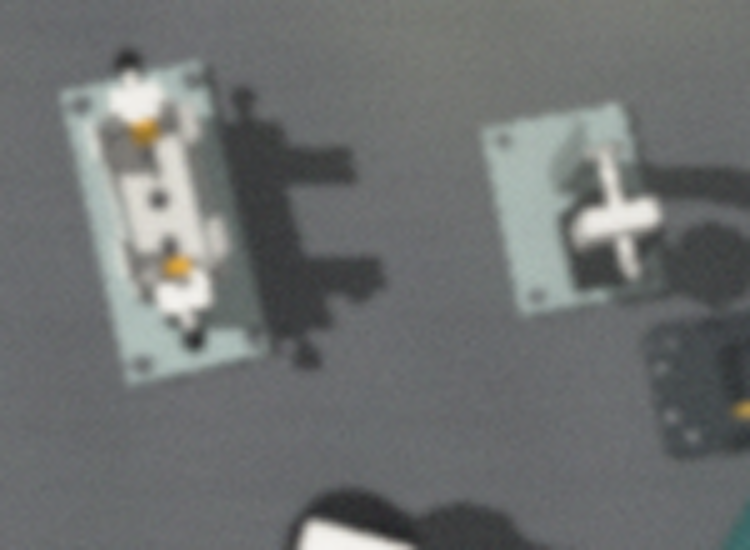

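View pics/t17m.png

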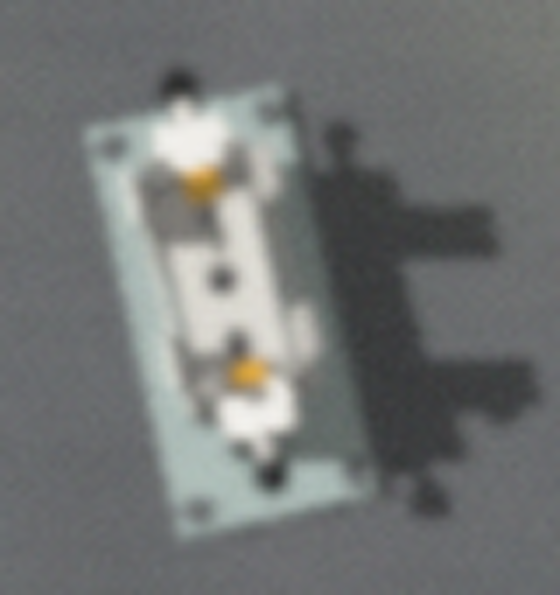

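```bash
python3 -m creep '[[0,0,0,0,0,0,0.066],[0,0,0,0,0,0,0.066],[0,0,0,0,0,0,0.066],[0,0,0,0,0,0,0.066]]'
python3 - <<'E'
from h import *
a=load("s17")["pixels"].astype(int);d=grab("side","s18");b=d["pixels"].astype(int)
print("pusher diff",np.abs(a-b)[158:200,330:352].mean(),"bench ref",np.abs(a-b)[260:300,250:280].mean())
z=load("s0")["pixels"].astype(int)
for n,(y0,y1,x0,x1) in dict(coupling=(310,350,280,312),level=(205,288,220,278)).items(): print(n,np.abs(z-b)[y0:y1,x0:x1].mean())
t0=load("t0")["pixels"].astype(int);t=load("t17")["pixels"].astype(int);print("spanner",np.abs(t0-t)[235:295,445:502].mean(),"level",np.abs(t0-t)[128:150,205:355].mean(),"coupl",np.abs(t0-t)[215:240,148:175].mean())
E
```

```text
time_s: 26.88
eef_pos: [0.4698, -0.3227, 0.2934]
tool_rot: [-3.141, 0.002, -2.965]
force: [0.6, -0.1, -0.6]
grip_width: 0.0658
pusher diff 0.48665223665223667 bench ref 0.4708333333333333
coupling 0.55234375
level 0.4552001107879795
spanner 25.21559454191033 level 2.3771717171717173 coupl 2.4785185185185186
```

Run:
```python
from plant import sign_off
print(sign_off())
```

```text
the job is handed in; nothing more can be done
None
```

The job is done and handed in at about 27 s of the 72 s allowed. Both plates are latched in the magazine and the pusher is hanging on the peg.

**What I did:** I laid the two grey plates one after the other in the rails. I pressed them down with the smaller pusher until the upper plate's top was about 82 mm above the bench, then let go. I then threaded the pusher's eye over the stand's peg, lowered it until the peg took its weight, released it and backed away.

**Last checks:**
- **Plates and bolts:** The stack's underside sits at about 65 mm, so its top is at about 85 mm, under the bolts. The plates look flat, and both bolts and knobs are back where they were at the start.
- **Pusher:** It hangs upright and at rest, with two pictures about 0.6 s apart identical to within noise. I lowered it with the eye about 52 mm from the post.
- **Coupling and level:** Their picture regions match the starting pictures to within noise.

**Failed or disagreed:**
- **Spanner:** My picture comparison for it failed because the arm covered it in the last top view. I never moved low near it, but that is not confirmed by a picture.
- **Pressing force:** The force reading showed only about 11 N while pressing, against the roughly 18 N expected. I relied on the measured height and on seeing the bolts snap back.

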